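# Parking tally out of the slide-lid box and under the weighted arm

### The job

A motorbike has just come in. Slide the lid of the tally box along its grooves until it comes free and lay it flat on the bench, take out the oblong tally (not the round one), and push it lengthwise under the weighted arm of the grey holder, on top of the pile and squarely in line with it, until its end is home against the two back posts or nearly so. Set things down rather than dropping them, leave the round tally in the box and the pile in its place, and do not disturb the toys or the cup.

Things in the scene. Friction and masses are not known exactly. Their poses are not given: they have to be found in the camera images.
- box: Wooden tally box, fast to the bench, 142 long (x) x 105 wide (y) x 44 high. Origin: centre of its underside; x along the grooves, z up; the lid slides out towards -x. Floor 6 thick, side walls 10, end walls 8. Grooves in the side walls, 32 to 38.5 above the bench, 4.5 deep, open at the front (-x), closed at the rear.
- box_front (a point): Middle of the top of the box's front wall (x = -67 in the box's frame), which is only 31.5 high so that the lid passes over it. Behind it a partition 5 thick and 28 high along x divides the inside into two lanes, each 126 long and 40 wide, centred at y = +22.5 and -22.5 in the box's frame; either may hold the oblong tally, the other then the round one.
- lid_pull (a point): Centre of the pull of the loose plywood lid: a bar 12 (x) x 50 (y) x 14 high at the middle of its top. Lid 133.5 (x) x 92 (y) x 5, about 70 g. The point is 12 above the lid's underside, 7 below the pull's top. Axes as the box's while in the grooves (play 1.5 in height, 0.8 each side). Shut it lies at x = -4 in the box's frame, starts up to 26 open, and is free at x = -138.
- tally_center (a point): Centre of the oblong wooden tally to be moved, 62 (x) x 36 (y) x 10 thick, 20 g, flat on the box's floor along its lane, with 2 of play at each long side (no room for fingers there) and at least 27 free beyond each end. Its ends are alike but for a small eyelet.
- disc_center (a point): Centre of the round wooden tally, 36 across, 10 thick, flat in the other lane; stays there.
- holder: Grey steel tally holder, fast to the bench. Base plate 128 (x) x 64 (y) x 6, origin at the centre of its underside, mouth towards -x: a tally goes in moving towards +x along y = 0. On it lie two oblong tallies, one on the other, top at height 26. The new one goes on these: centre at height 31, and at x = -25 when it touches the posts. Rear cheeks 46 high carry the arm's axle at x = 51, height 36.
- posts (a point): Midway between the front faces of the holder's two back posts, at height 31 (x = +6, y = 0 in the holder's frame). The posts are 10 wide, 46 high, centred 18 either side of the middle; the arm passes between them.
- weightarm (a joint): Hinge of the steel arm (rad): about 0 resting on the pile of two, larger as it lifts, about 0.15 with one more tally under it. The arm is 20 wide, held down by its weight alone (about 1 N), and presses on the pile along a rounded bend at x = -16 in the holder's frame. A tally pushed in against the lip lifts it (a few N).
- lip (a point): Underside of the front edge of the arm's upturned lip, at x = -40 in the holder's frame and about 17 above the pile at rest; from there the lip slopes down to the bend at about 35 degrees.
- pile1_center (a point): Centre of the lower oblong tally in the holder (62 x 36 x 10, axes as the tally).
- pile2_center (a point): Centre of the upper oblong tally in the holder (62 x 36 x 10, axes as the tally).
- truck: Red plastic toy dump truck, 166 (x) x 88 (y) x 70 high, origin at the centre of its underside. Bystander.
- hat: Yellow toy hard hat, 160 across the brim (its peak reaches x = -90), 68 high, origin at the centre of its underside. Bystander.
- cup: Aluminium cup, upright, 68 across, 66 high, origin at the centre of its underside. Bystander.
- screwdriver: Wooden toy screwdriver lying flat, from x = -65 (handle end) to +66 (tip), 26 thick and wide, origin on its underside. It lies in front of the box, low enough for the lid to slide out over it. Bystander.
Mind the look-alikes: they are no part of the job. What is shaped like the part that bears pile2_center but green is not meant.

How it is judged:
By the outcome, as a careful person would: the job done as asked, in the order asked, and still so for the second after the job is handed in, with the robot touching nothing.
It also fails if it takes over 72 s, if anything falls off the work surface, if the arm or the gripper's body presses on something with over 40 N, if the wrist force passes 120 N, or if a joint passes its speed limit or range.

### The arm

A 7-joint arm with a two-finger parallel gripper is mounted at the origin on the work surface. World frame = base frame: x ahead of the robot, y to its left, z up, the work surface at z = 0. Lengths are in m, angles in rad, forces in N, time in s.
With the tool pointing down it reaches from about 0.425 to 0.925 m from the base axis. Payload 6.8 kg.
Tool frame: the origin (TCP) lies at the very end of the fingers, on their centre line; the grasp point (between the pads) lies 19 mm behind it (bot.grasp_offset is the distance from the TCP to the grasp point, in m); z points along the fingers, y is the direction in which the jaws open and shut (so a half turn about z gives the same grasp; the last joint's range is limited). The gripper opens to 85 mm and grips with 20 to 120 N. Pads are 22 mm wide; open, the fingers measure 114 mm over their backs; the gripper's body (76 mm by 85 mm) begins 54 mm behind the grasp point. The pads swing forward as they close: fully open they stand 13 mm farther back than shut.
Start: joints at [-1.4, 0.477, 0.022, 1.555, -0.011, 1.109, -0.083], TCP at [0.186, 0.649, 0.196] pointing down, gripper open.
Joint ranges: [-2.96, 2.96], [-0.34, 2.1], [-1.41, 1.46], [0.24, 2.44], [-1.37, 4.51], [0.17, 1.92], [-2.96, 2.96]. Speed limits (rad/s): [2.39, 2.39, 3.14, 3.14, 3.14, 3.14, 3.14].

### API

Orientations are given as a unit quaternion [w, x, y, z].
In Python, from station import monitor, cams, bot, finder gives the robot as it stands.
- The arm moves only by the tool jog_arm, never from a script. Its argument "plan" is a list of rows, each an object of numbers: "x", "y", "z": the shift along the tool's x, y, z as a fraction of full scale; "wx", "wy", "wz": the turn, a rotation vector about the tool's x, y, z as a fraction of full scale. A call has 1 to 12 rows; each row is the pose to reach, as a shift and turn from the pose measured when the call began, along the tool's axes at that moment, turning the shorter way round; what a row does not reach only later rows make up. Full scale, the value 1, is 20 cm for a shift and 180 degrees for a turn. A row lasts 1/12 s, in which the tool goes at most 41.7 mm and 7.16 degrees, less where a joint would pass 70% of its speed; a pose out of reach is approached as far as the arm can. A call with a number of a shift or a turn outside -1 to 1 is refused whole. A call with a gripper value outside its range is refused whole. "hand" is the opening, from -1 (shut) to 1 (fully open), set as the call begins (left out, the last holds). The fingers move at their own pace and stop on an object; "grip_force" is the grip in N (left out, the last holds). Time passes only in rows, so rows that repeat a pose let the fingers close. It gives the time, the measured TCP pose, the force and the opening at its end, in the units of the state.
- monitor.get_obs(): the state, without advancing time (a new reading comes with each control period).
- cams.read_camera(name): name is "scene" or "side" or "wrist"; returns the picture (480x640x3 uint8, red, green, blue); there is no depth.
- cams.get_calibration(name): a dict with "fx", "fy", "cx", "cy" (pixels), "distortion" ([k1, k2, p1, p2, k3] as OpenCV has them; the pictures are not rectified), "extrinsics" (4x4, takes a point from world to camera coordinates). Camera axes: x right, y down, z forward; pixel columns grow to the right and rows downward; lengths in m; the calibration is good to about 2 mm. A picture is of the moment at which its call begins: read the wrist's pose just before it. get_calibration takes no time and is no camera call; for the wrist camera it gives the pose at the moment of the call.
- bot.hand_in(): hands the job in, once; it reports no verdict.
Trained networks look in the newest picture that a camera, given by its name, has taken for a name from the list of things; names that differ only in an ending like _2 or _b are one class to them, and where a whole thing is asked for, a point or a joint stands for the part that bears it (a point fixed in the world has none). Each returns a list of dicts, best first, with "confidence" (0 to 1); they miss things now and then, are a little off and sometimes report something else, mostly with a low value. They report only what shows in the picture. A call takes as long as a camera call. They do not tell look-alikes from the thing itself.
- finder.find_in(camera, target): "bbox" ([left, top, width, height] in pixels, round what is visible of it).
- finder.place_of(camera, target): "location" ([column, row] in pixels: a listed point, or the origin of a listed thing).
The state is a dict: "t": time; "q": joint angles; "joint_vel": joint speeds; "joint_torque": joint torques, N m; "eef_pos": TCP position; "tool_rot": TCP orientation; "contact_force": force on the tool from outside, world axes, zero at the start; "torque": the same for the moment, N m; "gripper_width": opening from 0.0 (shut) to 1.0 (fully open).
Only numpy, scipy, OpenCV 4.12 (cv2) and the standard library are available. Lean on these libraries where they do the work, as an engineer would, in place of code of your own. Each camera call takes 0.05 s, during which the arm holds its last target. There are 200 camera calls.

## Working session

There is one attempt and no reset: what is moved stays moved. The work goes in short steps, Python scripts to look and compute and a tool call to move; the robot and the scene stay as the last step left them, time stands still between calls to the robot, and variables do not carry over. Pictures are saved under pics/ and viewed, about 8 in all and at most 12, crops included, and the job is handed in when it is done.

Besides the shell and the picture viewer there is one more tool, called by a JSON object that holds its "name" and its "arguments", one argument or row to a line. jog_arm: Moves the arm, as the interface text tells. Shift numbers are shares of 20 cm and turn numbers shares of 180 degrees, none past 1 either way. Its arguments: {"type":"object","properties":{"plan":{"type":"array","items":{"type":"object","properties":{"x":{"type":"number","minimum":-1,"maximum":1},"y":{"type":"number","minimum":-1,"maximum":1},"z":{"type":"number","minimum":-1,"maximum":1},"wx":{"type":"number","minimum":-1,"maximum":1},"wy":{"type":"number","minimum":-1,"maximum":1},"wz":{"type":"number","minimum":-1,"maximum":1}}}},"hand":{"type":"number"},"grip_force":{"type":"number"}},"required":["plan"]}

```bash
ls; mkdir -p pics; cat > h.py <<'E'
import numpy as np, cv2
from station import monitor, cams, bot, finder
from scipy.spatial.transform import Rotation as R
def ray(cam,px):
    c=cams.get_calibration(cam); K=np.array([[c['fx'],0,c['cx']],[0,c['fy'],c['cy']],[0,0,1]])
    u=cv2.undistortPoints(np.array([[px]],float),K,np.array(c['distortion']))[0,0]
    E=np.array(c['extrinsics']); d=E[:3,:3].T@np.array([u[0],u[1],1]); o=-E[:3,:3].T@E[:3,3]
    return o,d/np.linalg.norm(d)
def at_z(cam,px,z):
    o,d=ray(cam,px); return o+d*(z-o[2])/d[2]
def proj(cam,P):
    c=cams.get_calibration(cam); K=np.array([[c['fx'],0,c['cx']],[0,c['fy'],c['cy']],[0,0,1]]);E=np.array(c['extrinsics'])
    return cv2.projectPoints(np.array(P,float).reshape(-1,3),cv2.Rodrigues(E[:3,:3])[0],E[:3,3],K,np.array(c['distortion']))[0][:,0]
def shot(cam,name):
    im=cams.read_camera(cam); cv2.imwrite(f'pics/{name}.png',im[:,:,::-1]); return im
def rel(p,yaw=None,obs=None):
    "tool-frame shift in units of full scale for target TCP p"
    o=obs or monitor.get_obs(); q=o['tool_rot']; r=R.from_quat([q[1],q[2],q[3],q[0]])
    return r.inv().apply(np.array(p)-o['eef_pos'])/0.2
E
cat > a.py <<'E'
from h import *
np.set_printoptions(precision=4,suppress=True)
o=monitor.get_obs(); print({k:np.round(v,4) for k,v in o.items()})
a=shot('scene','scene0');b=shot('side','side0')
H={'box_front':.0315,'lid_pull':.049,'posts':.031,'lip':.043,'pile2_center':.021,'holder':0,'box':0,'truck':0,'hat':0,'cup':0,'screwdriver':0,'tally_center':.011,'disc_center':.011}
for n,z in H.items():
  for c in('scene','side'):
    r=finder.place_of(c,n)
    print(n,c,[(np.round(x['location']),round(x['confidence'],2),at_z(c,x['location'],z)[:2]) for x in r[:3]])
E
python3 a.py
```

```text
pics
{'t': np.float64(0.0), 'q': array([-1.4001,  0.4778,  0.0224,  1.5565, -0.0115,  1.1093, -0.0831]), 'joint_vel': array([ 0.0006, -0.0006,  0.001 ,  0.0014, -0.0003, -0.0009, -0.0006]), 'joint_torque': array([  0.    , -59.6457,   1.6079, -28.1196,   0.0124,   0.0094,
         0.    ]), 'eef_pos': array([0.1856, 0.6483, 0.195 ]), 'tool_rot': array([-0.0001,  0.1389,  0.9903, -0.0009]), 'contact_force': array([-0.138 , -0.5383, -0.8661]), 'torque': array([-0.0027, -0.0107, -0.0013]), 'gripper_width': np.float64(0.9992)}
box_front scene [(array([335., 193.]), 0.86, array([0.5119, 0.2136]))]
box_front side [(array([278., 206.]), 0.76, array([0.5308, 0.2091])), (array([454., 394.]), 0.74, array([ 0.6173, -0.4016])), (array([373., 330.]), 0.23, array([ 0.5608, -0.2356]))]
lid_pull scene [(array([352., 198.]), 0.66, array([0.5811, 0.1874]))]
lid_pull side [(array([299., 194.]), 0.79, array([0.5911, 0.2145]))]
posts scene [(array([267., 292.]), 0.75, array([ 0.6019, -0.2283]))]
posts side [(array([390., 316.]), 0.73, array([ 0.605 , -0.2187]))]
lip scene [(array([251., 283.]), 0.7, arra
[... 871 characters left out ...]
]), 0.71, array([ 0.5917, -0.2303]))]
truck side [(array([452., 391.]), 0.79, array([ 0.6348, -0.3829])), (array([381., 329.]), 0.37, array([ 0.589 , -0.2173]))]
hat scene [(array([286., 234.]), 0.63, array([0.4857, 0.0095]))]
hat side [(array([287., 271.]), 0.94, array([0.4807, 0.0107]))]
cup scene [(array([401., 188.]), 0.75, array([0.6346, 0.394 ]))]
cup side [(array([292., 173.]), 0.74, array([0.6328, 0.392 ]))]
screwdriver scene [(array([304., 196.]), 0.73, array([0.4195, 0.1976]))]
screwdriver side [(array([234., 229.]), 0.53, array([0.4132, 0.207 ]))]
tally_center scene []
tally_center side []
disc_center scene [(array([304., 194.]), 0.53, array([0.4216, 0.1923]))]
disc_center side []
```

View pics/scene0.png

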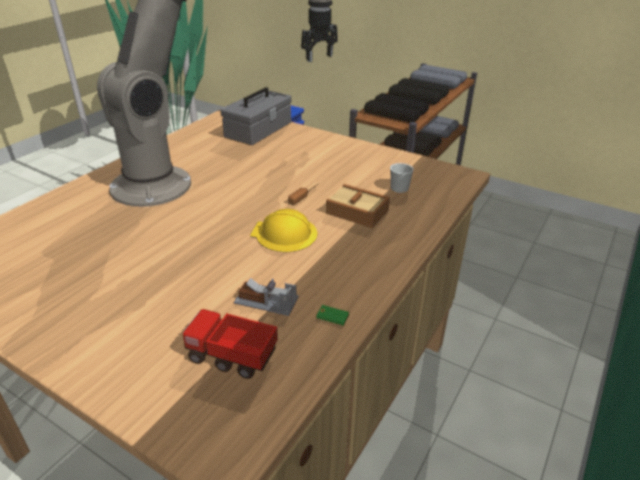

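View pics/side0.png

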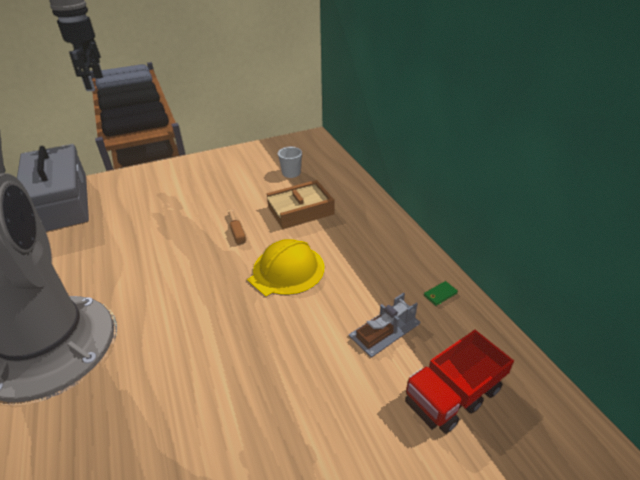

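```bash
cat > b.py <<'E'
from h import *
np.set_printoptions(precision=4,suppress=True)
o=monitor.get_obs();q=o['tool_rot'];r=R.from_quat([q[1],q[2],q[3],q[0]])
c=cams.get_calibration('wrist');E=np.array(c['extrinsics']);print(c['fx'],c['cx'],c['cy'],c['distortion'])
print('cam in tool',r.inv().apply(-E[:3,:3].T@E[:3,3]-o['eef_pos']));print(r.inv().as_matrix()@E[:3,:3].T);print(r.as_matrix())
print(rel([0.55,0.21,0.28]))
for px in[(515,360),(400,210),(345,135),(322,127)]:print('edge side',at_z('side',px,0))
E
python3 b.py
```

```text
362.06520096532046 317.5482235614837 240.8454564389285 [-0.0639  0.      0.      0.      0.    ]
cam in tool [ 0.0803 -0.0026 -0.1786]
[[ 0.0008 -0.9493 -0.3143]
 [ 1.      0.0005  0.0009]
 [-0.0007 -0.3143  0.9493]]
[[-0.9614  0.2752 -0.    ]
 [ 0.2752  0.9614  0.0001]
 [ 0.0001  0.     -1.    ]]
[-2.355  -1.6088 -0.4202]
edge side [ 0.773  -0.3753  0.    ]
edge side [0.8227 0.105  0.    ]
edge side [0.8752 0.543  0.    ]
edge side [0.8304 0.6295 0.    ]
```

{"name": "jog_arm", "arguments": {
  "plan": [
    {"x": -1, "y": -0.7, "z": -0.4, "wz": 0.41},
    {"x": -1, "y": -0.7, "z": -0.4, "wz": 0.41},
    {"x": -1, "y": -0.7, "z": -0.4, "wz": 0.41},
    {"x": -1, "y": -0.7, "z": -0.4, "wz": 0.41},
    {"x": -1, "y": -0.7, "z": -0.4, "wz": 0.41},
    {"x": -1, "y": -0.7, "z": -0.4, "wz": 0.41},
    {"x": -1, "y": -0.7, "z": -0.4, "wz": 0.41},
    {"x": -1, "y": -0.7, "z": -0.4, "wz": 0.41},
    {"x": -1, "y": -0.7, "z": -0.4, "wz": 0.41},
    {"x": -1, "y": -0.7, "z": -0.4, "wz": 0.41},
    {"x": -1, "y": -0.7, "z": -0.4, "wz": 0.41},
    {"x": -1, "y": -0.7, "z": -0.4, "wz": 0.41}
  ]
}}

```text
invalid input at $.plan[0]: expected keys x, y, z, wx, wy, wz
```

```bash
python3 -c "
from h import *
o=monitor.get_obs();q=o['tool_rot'];r=R.from_quat([q[1],q[2],q[3],q[0]]);print(o['t'],o['eef_pos'],o['q'],r.as_matrix().round(3))
print(rel([0.555,0.19,0.26]))"
```

```text
1.4 [0.18574391 0.64896725 0.19600657] [-1.40008873  0.47700199  0.02237975  1.55539905 -0.01152993  1.10927421
 -0.0830874 ] [[-0.961  0.275 -0.   ]
 [ 0.275  0.961  0.   ]
 [ 0.     0.    -1.   ]]
[-2.40653524 -1.69808308 -0.32016563]
```

{"name": "jog_arm", "arguments": {
  "plan": [
    {"x": -1, "y": -0.7, "z": -0.4, "wx": 0, "wy": 0, "wz": 0.41},
    {"x": -1, "y": -0.7, "z": -0.4, "wx": 0, "wy": 0, "wz": 0.41},
    {"x": -1, "y": -0.7, "z": -0.4, "wx": 0, "wy": 0, "wz": 0.41},
    {"x": -1, "y": -0.7, "z": -0.4, "wx": 0, "wy": 0, "wz": 0.41},
    {"x": -1, "y": -0.7, "z": -0.4, "wx": 0, "wy": 0, "wz": 0.41},
    {"x": -1, "y": -0.7, "z": -0.4, "wx": 0, "wy": 0, "wz": 0.41},
    {"x": -1, "y": -0.7, "z": -0.4, "wx": 0, "wy": 0, "wz": 0.41},
    {"x": -1, "y": -0.7, "z": -0.4, "wx": 0, "wy": 0, "wz": 0.41}
  ]
}}

```text
t: 2.07
eef_pos: [0.3435, 0.4564, 0.278]
tool_rot: [0.0, 0.602, 0.798, 0.002]
contact_force: [0.2, 0.6, -0.1]
gripper_width: 1.001
```

```bash
cat > s.py <<'E'
from h import *
import sys
np.set_printoptions(precision=4,suppress=True)
o=monitor.get_obs();q=o['tool_rot'];r=R.from_quat([q[1],q[2],q[3],q[0]]);m=r.as_matrix()
print('t',round(o['t'],2),'pos',o['eef_pos'],'azim tool x',np.degrees(np.arctan2(m[1,0],m[0,0])),'tilt',m[2,:2],'q',o['q'],'F',o['contact_force'],'w',o['gripper_width'])
for a in sys.argv[1:]:
    v=[float(x) for x in a.split(',')]; s=rel(v[:3])
    wz=''
    if len(v)>3: wz=((-(v[3]-np.degrees(np.arctan2(m[1,0],m[0,0]))))+180)%360-180; wz=wz/180
    # tilt correction
    if len(v)>3:
        a_=np.radians(v[3]);T=np.array([[np.cos(a_),np.sin(a_),0],[np.sin(a_),-np.cos(a_),0],[0,0,-1]]).T
        T=np.column_stack([[np.cos(a_),np.sin(a_),0],[np.sin(a_),-np.cos(a_),0],[0,0,-1]])
        wz=(r.inv()*R.from_matrix(T)).as_rotvec()/np.pi
    print(a,'->',s,wz)
E
python3 s.py 0.555,0.19,0.26,90
```

```text
t 2.07 pos [0.3435 0.4564 0.278 ] azim tool x 105.96335127449024 tilt [0.0015 0.0029] q [-1.2679  0.236   0.2824  1.7254 -0.0695  1.187  -0.6884] F [ 0.182   0.6446 -0.142 ] w 1.0008932756505482
0.555,0.19,0.26,90 -> [-1.5715  0.6504  0.0896] [ 0.0008 -0.0006  0.0887]
```

{"name": "jog_arm", "arguments": {
  "plan": [
    {"x": -1, "y": 0.41, "z": 0.06, "wx": 0, "wy": 0, "wz": 0.089},
    {"x": -1, "y": 0.41, "z": 0.06, "wx": 0, "wy": 0, "wz": 0.089},
    {"x": -1, "y": 0.41, "z": 0.06, "wx": 0, "wy": 0, "wz": 0.089},
    {"x": -1, "y": 0.41, "z": 0.06, "wx": 0, "wy": 0, "wz": 0.089},
    {"x": -1, "y": 0.41, "z": 0.06, "wx": 0, "wy": 0, "wz": 0.089}
  ]
}}

```text
t: 2.48
eef_pos: [0.4702, 0.2951, 0.2668]
tool_rot: [-0.0, 0.707, 0.707, 0.002]
contact_force: [0.9, 1.1, -0.7]
gripper_width: 0.997
```

```bash
python3 s.py 0.555,0.19,0.26,90
```

```text
t 2.48 pos [0.4702 0.2951 0.2668] azim tool x 89.96085229718096 tilt [0.0029 0.0028] q [-1.0357  0.2205  0.4345  1.7848 -0.1017  1.1542 -0.5703] F [ 0.8876  1.0506 -0.6674] w 0.996604954910702
0.555,0.19,0.26,90 -> [-0.5252  0.4244  0.0337] [ 0.0009 -0.0009 -0.0002]
```

{"name": "jog_arm", "arguments": {
  "plan": [
    {"x": -0.53, "y": 0.42, "z": 0.03, "wx": 0, "wy": 0, "wz": 0},
    {"x": -0.53, "y": 0.42, "z": 0.03, "wx": 0, "wy": 0, "wz": 0},
    {"x": -0.53, "y": 0.42, "z": 0.03, "wx": 0, "wy": 0, "wz": 0},
    {"x": -0.53, "y": 0.42, "z": 0.03, "wx": 0, "wy": 0, "wz": 0},
    {"x": -0.53, "y": 0.42, "z": 0.03, "wx": 0, "wy": 0, "wz": 0},
    {"x": -0.53, "y": 0.42, "z": 0.03, "wx": 0, "wy": 0, "wz": 0}
  ]
}}

```text
t: 2.98
eef_pos: [0.5542, 0.1887, 0.2607]
tool_rot: [-0.0, 0.708, 0.706, 0.002]
contact_force: [-0.4, 0.3, -0.0]
gripper_width: 1.004
```

```bash
cat > w.py <<'E'
from h import *
import sys
np.set_printoptions(precision=4,suppress=True)
shot('wrist',sys.argv[1])
H={'box_front':.0315,'lid_pull':.049,'posts':.031,'lip':.043,'pile2_center':.021,'holder':0,'box':0,'screwdriver':0,'tally_center':.011,'disc_center':.011,'pile1_center':.011}
for n in sys.argv[2:]:
    r=finder.place_of('wrist',n)
    print(n,[(np.round(x['location'],1),round(x['confidence'],2),at_z('wrist',x['location'],H[n])[:2]) for x in r[:3]])
E
python3 w.py box1 box box_front lid_pull; python3 s.py
```

```text
box []
box_front []
lid_pull [(array([340.5, 186.6]), 0.85, array([0.5784, 0.203 ]))]
t 3.18 pos [0.5532 0.1911 0.2607] azim tool x 90.14523621121204 tilt [0.0036 0.0024] q [-0.8346  0.2892  0.4994  1.7278 -0.1523  1.1592 -0.2894] F [0.541  0.6974 0.6375] w 1.0007478827670475
```

View pics/box1.png

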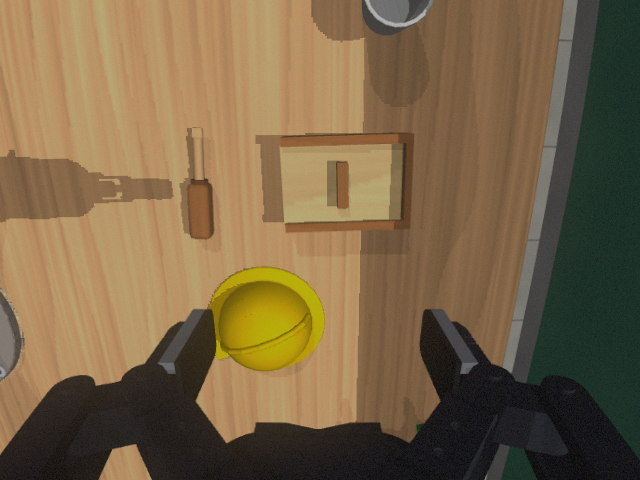

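```bash
python3 - <<'E'
from h import *
np.set_printoptions(precision=4,suppress=True)
im=cv2.imread('pics/box1.png'); cv2.imwrite('pics/box1z.png',cv2.resize(im[115:245,240:430],None,fx=4,fy=4,interpolation=cv2.INTER_CUBIC))
for n,px,z in[('rr',(412.5,133),.044),('rf',(410.5,229),.044),('fl',(280,137),.044),('fr',(286.5,231),.044),('pull top',(342.5,161.5),.051),('pull bot',(343,208),.051),('pull',(340.5,186.6),.044)]: print(n,at_z('wrist',px,z)[:2])
E
```

```text
rr [0.6538 0.2597]
rf [0.6599 0.1539]
fl [0.5137 0.2547]
fr [0.5183 0.1511]
pull top [0.5798 0.23  ]
pull bot [0.5815 0.1797]
pull [0.5787 0.2021]
```

View pics/box1z.png

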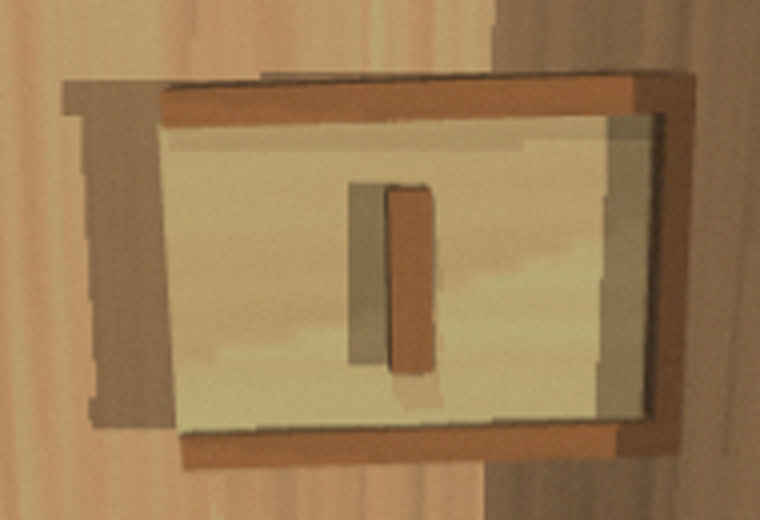

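```bash
python3 s.py 0.581,0.205,0.12,92
```

```text
t 3.18 pos [0.5532 0.1911 0.2607] azim tool x 90.14523621121204 tilt [0.0036 0.0024] q [-0.8346  0.2892  0.4994  1.7278 -0.1523  1.1592 -0.2894] F [0.541  0.6974 0.6375] w 1.0007478827670475
0.581,0.205,0.12,92 -> [0.0668 0.1375 0.7042] [ 0.0008 -0.0011 -0.0103]
```

{"name": "jog_arm", "arguments": {
  "plan": [
    {"x": 0.067, "y": 0.137, "z": 0.7, "wx": 0.001, "wy": -0.001, "wz": -0.01},
    {"x": 0.067, "y": 0.137, "z": 0.7, "wx": 0.001, "wy": -0.001, "wz": -0.01},
    {"x": 0.067, "y": 0.137, "z": 0.7, "wx": 0.001, "wy": -0.001, "wz": -0.01},
    {"x": 0.067, "y": 0.137, "z": 0.7, "wx": 0.001, "wy": -0.001, "wz": -0.01},
    {"x": 0.067, "y": 0.137, "z": 0.7, "wx": 0.001, "wy": -0.001, "wz": -0.01},
    {"x": 0.067, "y": 0.137, "z": 0.7, "wx": 0.001, "wy": -0.001, "wz": -0.01}
  ],
  "hand": -0.1,
  "grip_force": 40
}}

```text
t: 3.68
eef_pos: [0.58, 0.2059, 0.1204]
tool_rot: [-0.001, 0.694, 0.72, -0.001]
contact_force: [0.4, 0.6, 0.6]
gripper_width: 0.449
```

```bash
python3 w.py box2 lid_pull box_front;python3 s.py 0.581,0.205,0.04,92
```

```text
lid_pull [(array([319.5, 241.2]), 0.94, array([0.5833, 0.2004]))]
box_front []
t 3.83 pos [0.5821 0.2057 0.1232] azim tool x 91.96539937843156 tilt [0.0021 0.0026] q [-0.7684  0.4859  0.4426  1.794  -0.2565  0.9153 -0.1793] F [ 0.6157 -0.1395  0.3945] w 0.4471647427870428
0.581,0.205,0.04,92 -> [-0.0043 -0.0065  0.4159] [ 0.0008 -0.0007 -0.0002]
```

View pics/box2.png

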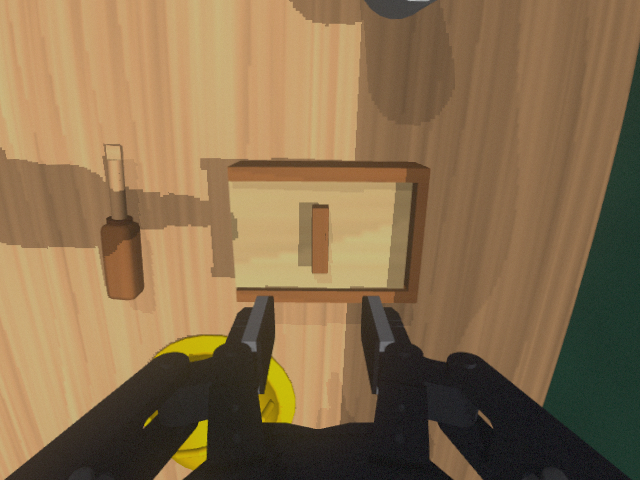

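{"name": "jog_arm", "arguments": {
  "plan": [
    {"x": -0.015, "y": 0.0, "z": 0.2, "wx": 0.001, "wy": -0.001, "wz": 0},
    {"x": -0.015, "y": 0.0, "z": 0.3, "wx": 0.001, "wy": -0.001, "wz": 0},
    {"x": -0.015, "y": 0.0, "z": 0.36, "wx": 0.001, "wy": -0.001, "wz": 0},
    {"x": -0.015, "y": 0.0, "z": 0.4, "wx": 0.001, "wy": -0.001, "wz": 0},
    {"x": -0.015, "y": 0.0, "z": 0.412, "wx": 0.001, "wy": -0.001, "wz": 0},
    {"x": -0.015, "y": 0.0, "z": 0.412, "wx": 0.001, "wy": -0.001, "wz": 0}
  ]
}}

```text
t: 4.33
eef_pos: [0.5829, 0.2031, 0.0415]
tool_rot: [0.0, 0.695, 0.719, -0.0]
contact_force: [0.3, 0.2, -0.2]
gripper_width: 0.454
```

{"name": "jog_arm", "arguments": {
  "plan": [
    {"x": 0, "y": 0, "z": 0, "wx": 0, "wy": 0, "wz": 0},
    {"x": 0, "y": 0, "z": 0, "wx": 0, "wy": 0, "wz": 0},
    {"x": 0, "y": 0, "z": 0, "wx": 0, "wy": 0, "wz": 0},
    {"x": 0, "y": 0, "z": 0, "wx": 0, "wy": 0, "wz": 0},
    {"x": 0, "y": 0, "z": 0, "wx": 0, "wy": 0, "wz": 0}
  ],
  "hand": -1,
  "grip_force": 30
}}

```text
t: 4.75
eef_pos: [0.5831, 0.2032, 0.0419]
tool_rot: [0.0, 0.695, 0.719, 0.0]
contact_force: [0.4, -0.0, 0.1]
gripper_width: 0.002
```

```bash
python3 s.py 0.581,0.205,0.04,92
```

```text
t 4.75 pos [0.5831 0.2032 0.0419] azim tool x 91.96479585180799 tilt [-0.0003  0.0009] q [-0.7265  0.5923  0.3952  1.8405 -0.3131  0.7695 -0.1306] F [ 0.3967 -0.0046  0.0667] w 0.0023542308757803234
0.581,0.205,0.04,92 -> [ 0.0093 -0.0103  0.0096] [ 0.0003  0.0001 -0.0002]
```

```bash
python3 w.py box3 lid_pull; python3 -c "
from h import *
a=cams.read_camera('side');
cv2.imwrite('pics/side3z.png',np.hstack([cv2.resize(a[120:280,200:370,::-1],(510,480)),cv2.imread('pics/box3.png')[:480,180:470]]))"
```

```text
lid_pull [(array([315.2, 281.3]), 0.77, array([0.5815, 0.2026]))]
```

View pics/side3z.png

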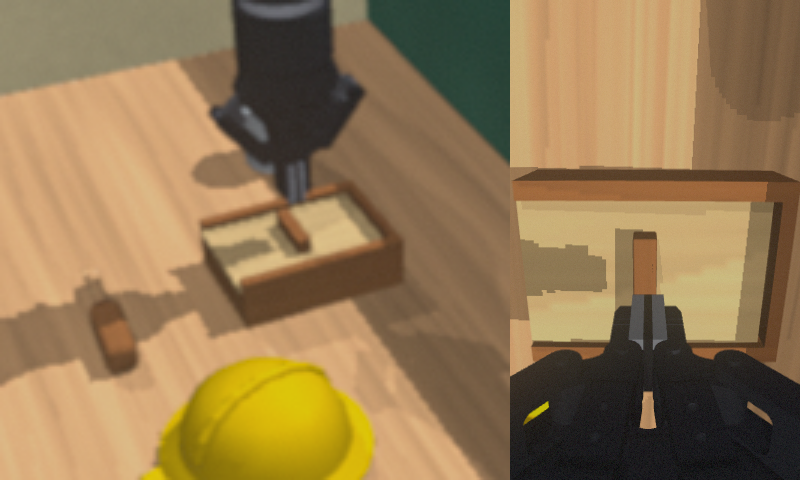

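```bash
python3 - <<'E'
from h import *
np.set_printoptions(precision=1,suppress=True)
o=monitor.get_obs();q=o['tool_rot'];r=R.from_quat([q[1],q[2],q[3],q[0]])
for z in (-.03,-.019,-.01,0,.01):
  print(z,[proj('wrist',o['eef_pos']+r.apply([x,0,z]))[0] for x in(.011,0,-.011)])
print('side',[proj('side',o['eef_pos']+r.apply([0,0,z]))[0] for z in(-.019,0)], 'scene',proj('scene',o['eef_pos']))
c=np.array([.583,.203,0]);u=np.array([np.cos(.035),np.sin(.035),0]);v=np.array([-u[1],u[0],0])
for z in (.037,.051,.06): print(z,proj('wrist',[c+v*s+u*k+[0,0,z] for s in(.025,-.025) for k in(-.006,.006)]).tolist(), proj('side',c+[0,0,z]))
print(o['contact_force'])
E
```

```text
-0.03 [array([318.1, 279.2]), array([318. , 301.1]), array([318. , 322.1])]
-0.019 [array([318. , 269.6]), array([318. , 290.5]), array([318. , 310.5])]
-0.01 [array([318. , 262.6]), array([318. , 282.7]), array([318. , 301.9])]
0 [array([318. , 255.6]), array([318. , 274.8]), array([317.9, 293.3])]
0.01 [array([318. , 249.2]), array([318. , 267.6]), array([317.9, 285.4])]
side [array([297.7, 192.8]), array([298.1, 199.1])] scene [[355.7 198.5]]
0.037 [[306.7010715087804, 227.84912323420554], [329.4864610545192, 227.84888574267885], [307.5438140252666, 311.93106365810763], [328.5434898848908, 311.92822628149656]] [[298.3 200.7]]
0.051 [[305.89758383321254, 235.85870097721516], [330.39178258501244, 235.85815242234], [306.87514980219987, 324.97178885931726], [329.29761076842544, 324.9682483277184]] [[298. 196.]]
0.06 [[305.3146746543936, 241.67423405360674], [331.0485750416822, 241.6734212761182], [306.39645269549646, 334.32082986368795], [329.8375131801152, 334.31672926938256]] [[297.8 193. ]]
[-0.5 -0.2 -0.1]
```

```bash
python3 -c "
from station import bot
print(bot.grasp_offset,[a for a in dir(bot) if a[0]!='_'])
from h import *
a=cams.read_camera('scene');b=cams.read_camera('side')
cv2.imwrite('pics/z4.png',cv2.resize(np.hstack([a[140:230,305:395,::-1],b[140:230,255:345,::-1]]),(800,400),interpolation=cv2.INTER_CUBIC))"
```

```text
0.0187 ['PlanningError', 'grasp_offset', 'hand_in']
```

View pics/z4.png

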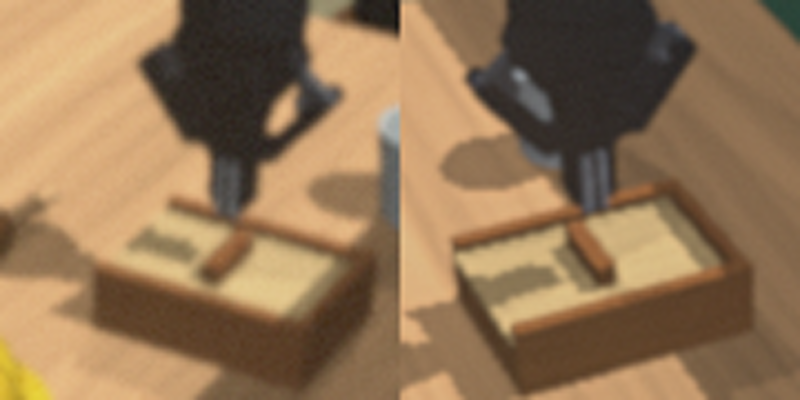

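```bash
python3 - <<'E'
from h import *
np.set_printoptions(precision=4,suppress=True)
def tri(a,b):
    o1,d1=ray('scene',a);o2,d2=ray('side',b)
    s=np.linalg.lstsq(np.column_stack([d1,-d2]),o2-o1,rcond=None)[0]
    return o1+s[0]*d1,o2+s[1]*d2
print(tri((357.2,188.4),(299.5,187.7)), monitor.get_obs()['eef_pos'])
print('pull',tri((305+228/4.444,140+255/4.444),(255+192/4.444,140+252/4.444)))
E
```

```text
(array([0.5872, 0.1999, 0.0761]), array([0.5872, 0.2   , 0.0762])) [0.5829 0.2031 0.0415]
pull (array([0.5841, 0.2038, 0.0453]), array([0.5842, 0.2052, 0.0473]))
```

{"name": "jog_arm", "arguments": {
  "plan": [
    {"x": 0, "y": -0.008, "z": 0, "wx": 0, "wy": 0, "wz": 0},
    {"x": 0, "y": -0.008, "z": 0, "wx": 0, "wy": 0, "wz": 0},
    {"x": 0, "y": -0.008, "z": 0, "wx": 0, "wy": 0, "wz": 0},
    {"x": 0, "y": -0.008, "z": 0, "wx": 0, "wy": 0, "wz": 0},
    {"x": 0, "y": -0.008, "z": 0.04, "wx": 0, "wy": 0, "wz": 0},
    {"x": 0, "y": -0.008, "z": 0.08, "wx": 0, "wy": 0, "wz": 0},
    {"x": 0, "y": -0.008, "z": 0.11, "wx": 0, "wy": 0, "wz": 0},
    {"x": 0, "y": -0.008, "z": 0.13, "wx": 0, "wy": 0, "wz": 0},
    {"x": 0, "y": -0.008, "z": 0.15, "wx": 0, "wy": 0, "wz": 0},
    {"x": 0, "y": -0.008, "z": 0.15, "wx": 0, "wy": 0, "wz": 0}
  ],
  "hand": -0.3
}}

```text
t: 5.83
eef_pos: [0.5807, 0.2027, 0.0103]
tool_rot: [0.0, 0.695, 0.719, -0.001]
contact_force: [-1.3, -0.5, 0.0]
gripper_width: 0.349
```

{"name": "jog_arm", "arguments": {
  "plan": [
    {"x": 0, "y": 0, "z": 0.01, "wx": 0, "wy": 0, "wz": 0},
    {"x": 0, "y": 0, "z": 0.02, "wx": 0, "wy": 0, "wz": 0},
    {"x": 0, "y": 0, "z": 0.02, "wx": 0, "wy": 0, "wz": 0}
  ]
}}

```text
t: 6.08
eef_pos: [0.5804, 0.2026, 0.006]
tool_rot: [0.0, 0.695, 0.719, -0.001]
contact_force: [-0.1, 0.2, 0.5]
gripper_width: 0.348
```

{"name": "jog_arm", "arguments": {
  "plan": [
    {"x": 0, "y": 0, "z": 0, "wx": 0, "wy": 0, "wz": 0},
    {"x": 0, "y": 0, "z": 0, "wx": 0, "wy": 0, "wz": 0},
    {"x": 0, "y": 0, "z": 0, "wx": 0, "wy": 0, "wz": 0},
    {"x": 0, "y": 0, "z": 0, "wx": 0, "wy": 0, "wz": 0},
    {"x": 0, "y": 0, "z": 0, "wx": 0, "wy": 0, "wz": 0}
  ],
  "hand": -1,
  "grip_force": 30
}}

```text
t: 6.5
eef_pos: [0.5807, 0.2027, 0.0063]
tool_rot: [0.0, 0.695, 0.719, -0.001]
contact_force: [-0.1, 0.7, 1.2]
gripper_width: 0.128
```

{"name": "jog_arm", "arguments": {
  "plan": [
    {"x": 0, "y": -0.03, "z": 0, "wx": 0, "wy": 0, "wz": 0},
    {"x": 0, "y": -0.07, "z": 0, "wx": 0, "wy": 0, "wz": 0},
    {"x": 0, "y": -0.11, "z": 0, "wx": 0, "wy": 0, "wz": 0},
    {"x": 0, "y": -0.15, "z": 0, "wx": 0, "wy": 0, "wz": 0},
    {"x": 0, "y": -0.19, "z": 0, "wx": 0, "wy": 0, "wz": 0},
    {"x": 0, "y": -0.22, "z": 0, "wx": 0, "wy": 0, "wz": 0},
    {"x": 0, "y": -0.25, "z": 0, "wx": 0, "wy": 0, "wz": 0}
  ]
}}

```text
t: 7.08
eef_pos: [0.5295, 0.201, 0.0062]
tool_rot: [-0.0, 0.695, 0.719, -0.001]
contact_force: [0.1, 0.2, -1.0]
gripper_width: 0.124
```

```bash
python3 s.py; python3 w.py slide1 lid_pull
```

```text
t 7.08 pos [0.5295 0.201  0.0062] azim tool x 91.97898379074684 tilt [-0.0014 -0.0018] q [-0.7564  0.5807  0.3702  1.9757 -0.3349  0.6464 -0.1367] F [ 0.1403  0.1586 -1.0392] w 0.123585152324408
lid_pull [(array([314.2, 313. ]), 0.71, array([0.5277, 0.2021])), (array([114.3, 273.1]), 0.2, array([0.4438, 0.2172]))]
```

{"name": "jog_arm", "arguments": {
  "plan": [
    {"x": 0, "y": -0.04, "z": 0, "wx": 0, "wy": 0, "wz": 0},
    {"x": 0, "y": -0.09, "z": 0, "wx": 0, "wy": 0, "wz": 0},
    {"x": 0, "y": -0.14, "z": 0, "wx": 0, "wy": 0, "wz": 0},
    {"x": 0, "y": -0.19, "z": 0, "wx": 0, "wy": 0, "wz": 0},
    {"x": 0, "y": -0.24, "z": 0, "wx": 0, "wy": 0, "wz": 0},
    {"x": 0, "y": -0.29, "z": 0, "wx": 0, "wy": 0, "wz": 0},
    {"x": 0, "y": -0.34, "z": 0, "wx": 0, "wy": 0, "wz": 0},
    {"x": 0, "y": -0.39, "z": 0, "wx": 0, "wy": 0, "wz": 0},
    {"x": 0, "y": -0.43, "z": 0, "wx": 0, "wy": 0, "wz": 0},
    {"x": 0, "y": -0.46, "z": 0, "wx": 0, "wy": 0, "wz": 0},
    {"x": 0, "y": -0.46, "z": 0, "wx": 0, "wy": 0, "wz": 0}
  ]
}}

```text
t: 8.1
eef_pos: [0.4357, 0.1978, 0.0064]
tool_rot: [-0.001, 0.694, 0.72, -0.002]
contact_force: [-0.3, -0.3, -0.7]
gripper_width: 0.131
```

```bash
python3 s.py; python3 w.py slide2 lid_pull tally_center disc_center
```

```text
t 8.1 pos [0.4357 0.1978 0.0064] azim tool x 92.0331055767383 tilt [-0.0016 -0.0036] q [-0.8595  0.476   0.3732  2.1778 -0.3292  0.5443 -0.2041] F [-0.3391 -0.3262 -0.6885] w 0.13071079230221194
lid_pull [(array([316.4, 314. ]), 0.56, array([0.437 , 0.1985])), (array([583.2, 275. ]), 0.19, array([0.5497, 0.2201]))]
tally_center [(array([608.9, 238.8]), 0.67, array([0.5911, 0.2254]))]
disc_center [(array([590.8, 313.3]), 0.97, array([0.5938, 0.1809])), (array([499.3, 302.3]), 0.41, array([0.5379, 0.1868]))]
```

View pics/slide2.png

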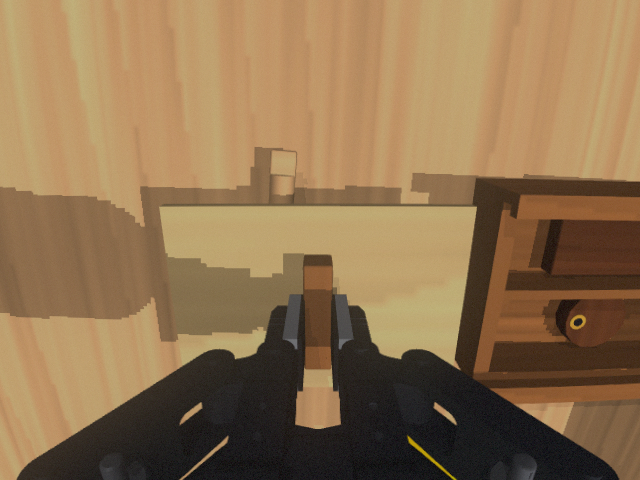

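{"name": "jog_arm", "arguments": {
  "plan": [
    {"x": 0, "y": 0, "z": -0.05, "wx": 0, "wy": 0, "wz": 0},
    {"x": 0, "y": 0, "z": -0.15, "wx": 0, "wy": 0, "wz": 0},
    {"x": 0, "y": 0, "z": -0.3, "wx": 0, "wy": 0, "wz": 0},
    {"x": 0, "y": 0, "z": -0.45, "wx": 0, "wy": 0, "wz": 0},
    {"x": -0.1, "y": 0.1, "z": -0.6, "wx": 0, "wy": 0, "wz": 0},
    {"x": -0.2, "y": 0.25, "z": -0.65, "wx": 0, "wy": 0, "wz": 0},
    {"x": -0.35, "y": 0.4, "z": -0.65, "wx": 0, "wy": 0, "wz": 0},
    {"x": -0.5, "y": 0.55, "z": -0.65, "wx": 0, "wy": 0, "wz": 0},
    {"x": -0.65, "y": 0.7, "z": -0.65, "wx": 0, "wy": 0, "wz": 0},
    {"x": -0.75, "y": 0.85, "z": -0.65, "wx": 0, "wy": 0, "wz": 0},
    {"x": -0.8, "y": 0.95, "z": -0.65, "wx": 0, "wy": 0, "wz": 0},
    {"x": -0.8, "y": 1, "z": -0.65, "wx": 0, "wy": 0, "wz": 0}
  ]
}}

```text
t: 9.3
eef_pos: [0.6468, 0.0399, 0.1377]
tool_rot: [0.002, 0.697, 0.717, -0.001]
contact_force: [0.3, 0.3, 0.1]
gripper_width: 0.128
```

```bash
python3 s.py 0.69,0.03,0,92;python3 w.py carry lid_pull
```

```text
t 9.3 pos [0.6468 0.0399 0.1377] azim tool x 91.64082985707674 tilt [-0.0042  0.0012] q [-0.5286  0.5325  0.5189  1.7074 -0.3024  0.9819  0.1286] F [0.2731 0.3364 0.143 ] w 0.12818769369995325
0.69,0.03,0,92 -> [-0.0528  0.2138  0.6887] [ 0.0004  0.0013 -0.002 ]
lid_pull [(array([317. , 313.6]), 0.96, array([ 0.6473, -0.0303]))]
```

{"name": "jog_arm", "arguments": {
  "plan": [
    {"x": -0.05, "y": 0.1, "z": 0, "wx": 0, "wy": 0.001, "wz": -0.002},
    {"x": -0.05, "y": 0.21, "z": 0.1, "wx": 0, "wy": 0.001, "wz": -0.002},
    {"x": -0.05, "y": 0.21, "z": 0.25, "wx": 0, "wy": 0.001, "wz": -0.002},
    {"x": -0.05, "y": 0.21, "z": 0.4, "wx": 0, "wy": 0.001, "wz": -0.002},
    {"x": -0.05, "y": 0.21, "z": 0.55, "wx": 0, "wy": 0.001, "wz": -0.002},
    {"x": -0.05, "y": 0.21, "z": 0.66, "wx": 0, "wy": 0.001, "wz": -0.002},
    {"x": -0.05, "y": 0.21, "z": 0.73, "wx": 0, "wy": 0.001, "wz": -0.002},
    {"x": -0.05, "y": 0.21, "z": 0.77, "wx": 0, "wy": 0.001, "wz": -0.002},
    {"x": -0.05, "y": 0.21, "z": 0.79, "wx": 0, "wy": 0.001, "wz": -0.002},
    {"x": -0.05, "y": 0.21, "z": 0.79, "wx": 0, "wy": 0.001, "wz": -0.002}
  ]
}}

```text
t: 10.23
eef_pos: [0.688, 0.0349, -0.0206]
tool_rot: [-0.0, 0.693, 0.721, 0.0]
contact_force: [0.2, 0.0, -0.0]
gripper_width: 0.131
```

{"name": "jog_arm", "arguments": {
  "plan": [
    {"x": 0, "y": 0, "z": 0.01, "wx": 0, "wy": 0, "wz": 0},
    {"x": 0, "y": 0, "z": 0.015, "wx": 0, "wy": 0, "wz": 0},
    {"x": 0, "y": 0, "z": 0.02, "wx": 0, "wy": 0, "wz": 0},
    {"x": 0, "y": 0, "z": 0.02, "wx": 0, "wy": 0, "wz": 0}
  ]
}}

```text
t: 10.57
eef_pos: [0.6884, 0.035, -0.024]
tool_rot: [0.0, 0.693, 0.721, 0.001]
contact_force: [-0.2, -0.1, -0.2]
gripper_width: 0.131
```

{"name": "jog_arm", "arguments": {
  "plan": [
    {"x": 0, "y": 0, "z": 0.005, "wx": 0, "wy": 0, "wz": 0},
    {"x": 0, "y": 0, "z": 0.01, "wx": 0, "wy": 0, "wz": 0},
    {"x": 0, "y": 0, "z": 0.01, "wx": 0, "wy": 0, "wz": 0}
  ]
}}

```text
t: 10.82
eef_pos: [0.6887, 0.0351, -0.0257]
tool_rot: [0.0, 0.693, 0.721, 0.001]
contact_force: [-1.1, -0.2, 0.9]
gripper_width: 0.127
```

{"name": "jog_arm", "arguments": {
  "plan": [
    {"x": 0, "y": 0, "z": 0.005, "wx": 0, "wy": 0, "wz": 0},
    {"x": 0, "y": 0, "z": 0.01, "wx": 0, "wy": 0, "wz": 0},
    {"x": 0, "y": 0, "z": 0.01, "wx": 0, "wy": 0, "wz": 0}
  ]
}}

```text
t: 11.07
eef_pos: [0.6888, 0.0351, -0.0258]
tool_rot: [-0.0, 0.693, 0.721, 0.001]
contact_force: [-5.9, 1.2, 15.1]
gripper_width: 0.125
```

{"name": "jog_arm", "arguments": {
  "plan": [
    {"x": 0, "y": 0, "z": 0, "wx": 0, "wy": 0, "wz": 0},
    {"x": 0, "y": 0, "z": 0, "wx": 0, "wy": 0, "wz": 0},
    {"x": 0, "y": 0, "z": 0, "wx": 0, "wy": 0, "wz": 0},
    {"x": 0, "y": 0, "z": -0.02, "wx": 0, "wy": 0, "wz": 0},
    {"x": 0, "y": 0, "z": -0.07, "wx": 0, "wy": 0, "wz": 0},
    {"x": 0, "y": 0, "z": -0.2, "wx": 0, "wy": 0, "wz": 0},
    {"x": 0, "y": 0, "z": -0.4, "wx": 0, "wy": 0, "wz": 0},
    {"x": 0, "y": 0, "z": -0.6, "wx": 0, "wy": 0, "wz": 0},
    {"x": 0, "y": 0, "z": -0.75, "wx": 0, "wy": 0, "wz": 0}
  ],
  "hand": -0.3
}}

```text
t: 11.82
eef_pos: [0.6896, 0.0343, 0.1283]
tool_rot: [0.001, 0.693, 0.721, 0.002]
contact_force: [0.7, -0.4, 0.4]
gripper_width: 0.352
```

```bash
python3 s.py 0.585,0.21,0.12,92
```

```text
t 11.82 pos [0.6896 0.0343 0.1283] azim tool x 92.19909739266976 tilt [0.0019 0.0048] q [-0.4773  0.6073  0.5036  1.6068 -0.3337  1.0089  0.1672] F [ 0.7041 -0.388   0.3984] w 0.3515423466510234
0.585,0.21,0.12,92 -> [ 0.8976 -0.4891  0.041 ] [ 0.0015 -0.0006  0.0011]
```

{"name": "jog_arm", "arguments": {
  "plan": [
    {"x": 0.2, "y": -0.1, "z": 0, "wx": 0, "wy": 0, "wz": 0.001},
    {"x": 0.4, "y": -0.2, "z": -0.05, "wx": 0, "wy": 0, "wz": 0.001},
    {"x": 0.6, "y": -0.3, "z": -0.05, "wx": 0, "wy": 0, "wz": 0.001},
    {"x": 0.75, "y": -0.4, "z": -0.05, "wx": 0, "wy": 0, "wz": 0.001},
    {"x": 0.9, "y": -0.49, "z": -0.05, "wx": 0, "wy": 0, "wz": 0.001},
    {"x": 0.9, "y": -0.49, "z": -0.05, "wx": 0.0015, "wy": 0, "wz": 0.001},
    {"x": 0.9, "y": -0.49, "z": -0.05, "wx": 0.0015, "wy": 0, "wz": 0.001}
  ],
  "hand": 0.74
}}

```text
t: 12.4
eef_pos: [0.5833, 0.2141, 0.1388]
tool_rot: [-0.001, 0.692, 0.722, 0.001]
contact_force: [0.3, -0.5, 0.8]
gripper_width: 0.873
```

```bash
python3 w.py tally tally_center disc_center lid_pull box_front box; python3 s.py 0.588,0.226,0.02,92
```

```text
tally_center [(array([325.3, 202.1]), 0.84, array([0.5914, 0.2221]))]
disc_center [(array([326.3, 255.3]), 0.67, array([0.5947, 0.1724]))]
lid_pull [(array([413.2, 390. ]), 0.86, array([0.6786, 0.0567]))]
box_front [(array([242.3, 237.3]), 0.78, array([0.5235, 0.1935])), (array([135. , 226.2]), 0.19, array([0.4335, 0.2003]))]
box [(array([323. , 228.2]), 0.55, array([0.5908, 0.1946]))]
t 12.7 pos [0.5855 0.2086 0.1384] azim tool x 91.85931265853617 tilt [0.0014 0.0005] q [-0.8181  0.4868  0.512   1.7725 -0.2859  0.9555 -0.1568] F [-0.0868 -0.2941  0.4359] w 0.8719886515084434
0.588,0.226,0.02,92 -> [0.0856 0.0148 0.592 ] [ 0.0002 -0.0005 -0.0008]
```

View pics/tally.png

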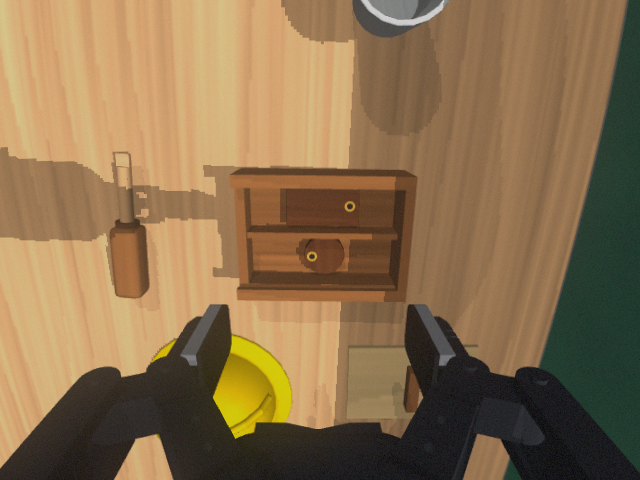

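```bash
python3 w.py tally2 tally_center disc_center box_front; python3 s.py 0.588,0.226,0.02,92; python3 - <<'E'
from h import *
im=cv2.imread('pics/tally2.png'); a=im[182:235,270:375].astype(int)
g=a.sum(2); print('row mid',np.round(g[24-4:24+5].mean(0)).astype(int).tolist()); print('col',np.round(g[:,30:60].mean(1)).astype(int).tolist())
E
```

```text
tally_center [(array([323.3, 196.4]), 0.72, array([0.5894, 0.2267])), (array([411.4, 383.4]), 0.65, array([0.6886, 0.034 ]))]
disc_center [(array([325.2, 247.7]), 0.56, array([0.5927, 0.1806]))]
box_front [(array([240.2, 231.6]), 0.92, array([0.5212, 0.1996]))]
t 12.9 pos [0.585  0.2097 0.1381] azim tool x 91.95298388934586 tilt [0.0018 0.    ] q [-0.819   0.4869  0.511   1.7726 -0.2861  0.9555 -0.1569] F [ 0.3561 -0.2359 -0.6455] w 0.8686168823684618
0.588,0.226,0.02,92 -> [0.0799 0.0176 0.5909] [ 0.     -0.0006 -0.0003]
row mid [293, 292, 291, 291, 291, 295, 293, 223, 210, 208, 213, 210, 207, 169, 197, 198, 203, 203, 199, 203, 201, 202, 200, 202, 201, 198, 200, 203, 203, 201, 194, 194, 200, 197, 199, 198, 202, 195, 200, 197, 201, 192, 196, 198, 199, 197, 196, 193, 197, 197, 192, 196, 194, 192, 197, 194, 192, 195, 195, 194, 193, 196, 194, 192, 190, 192, 195, 192, 195, 193, 193, 193, 194, 220, 244, 247, 246, 246, 252, 246, 238, 211, 190, 188, 190, 188, 178, 202, 204, 200, 200, 198, 202, 202, 201, 200, 195, 200, 201, 201, 204, 200, 201, 200, 197]
col [193, 195, 195, 196, 193, 193, 196, 198, 196, 198, 194, 196, 199, 198, 197, 197, 200, 202, 200, 198, 193, 190, 192, 197, 199, 199, 200, 199, 198, 207, 214, 211, 210, 204, 200, 202, 207, 177, 152, 165, 170, 173, 173, 176, 218, 291, 312, 314, 314, 313, 260, 205, 196]
```

{"name": "jog_arm", "arguments": {
  "plan": [
    {"x": 0.08, "y": 0.013, "z": 0.1, "wx": 0, "wy": 0, "wz": 0},
    {"x": 0.08, "y": 0.013, "z": 0.25, "wx": 0, "wy": 0, "wz": 0},
    {"x": 0.08, "y": 0.013, "z": 0.4, "wx": 0, "wy": 0, "wz": 0},
    {"x": 0.08, "y": 0.013, "z": 0.5, "wx": 0, "wy": 0, "wz": 0},
    {"x": 0.08, "y": 0.013, "z": 0.55, "wx": 0, "wy": 0, "wz": 0},
    {"x": 0.08, "y": 0.013, "z": 0.58, "wx": 0, "wy": 0, "wz": 0},
    {"x": 0.08, "y": 0.013, "z": 0.58, "wx": 0, "wy": 0, "wz": 0},
    {"x": 0.08, "y": 0.013, "z": 0.58, "wx": 0, "wy": 0, "wz": 0}
  ]
}}

```text
t: 13.57
eef_pos: [0.5879, 0.226, 0.0231]
tool_rot: [-0.0, 0.695, 0.719, 0.001]
contact_force: [-0.3, -0.5, 0.4]
gripper_width: 0.877
```

```bash
python3 w.py tally3 tally_center; python3 s.py 0.587,0.2258,-0.032,92
```

```text
tally_center [(array([315.8, 266.5]), 0.79, array([0.5871, 0.2259]))]
t 13.67 pos [0.5883 0.2263 0.0237] azim tool x 91.93935596821017 tilt [0.0028 0.0023] q [-0.777   0.6429  0.4326  1.8203 -0.3773  0.757  -0.1095] F [-0.612   0.4867 -0.6127] w 0.8706802619340571
0.587,0.2258,-0.032,92 -> [-0.0031 -0.0071  0.2783] [ 0.0007 -0.0009 -0.0003]
```

View pics/tally3.png

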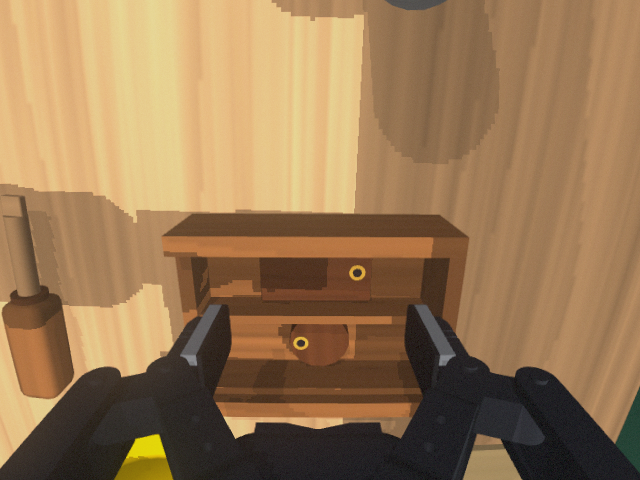

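{"name": "jog_arm", "arguments": {
  "plan": [
    {"x": -0.003, "y": -0.007, "z": 0.06, "wx": 0.001, "wy": -0.001, "wz": 0},
    {"x": -0.003, "y": -0.007, "z": 0.12, "wx": 0.001, "wy": -0.001, "wz": 0},
    {"x": -0.003, "y": -0.007, "z": 0.17, "wx": 0.001, "wy": -0.001, "wz": 0},
    {"x": -0.003, "y": -0.007, "z": 0.2, "wx": 0.001, "wy": -0.001, "wz": 0},
    {"x": -0.003, "y": -0.007, "z": 0.23, "wx": 0.001, "wy": -0.001, "wz": 0},
    {"x": -0.003, "y": -0.007, "z": 0.25, "wx": 0.001, "wy": -0.001, "wz": 0},
    {"x": -0.003, "y": -0.007, "z": 0.25, "wx": 0.001, "wy": -0.001, "wz": 0}
  ]
}}

```text
t: 14.25
eef_pos: [0.5863, 0.2255, -0.0275]
tool_rot: [-0.0, 0.695, 0.719, -0.001]
contact_force: [0.7, 0.1, 0.2]
gripper_width: 0.871
```

{"name": "jog_arm", "arguments": {
  "plan": [
    {"x": 0, "y": 0, "z": 0.01, "wx": 0, "wy": 0, "wz": 0},
    {"x": 0, "y": 0, "z": 0.02, "wx": 0, "wy": 0, "wz": 0},
    {"x": 0, "y": 0, "z": 0.025, "wx": 0, "wy": 0, "wz": 0},
    {"x": 0, "y": 0, "z": 0.025, "wx": 0, "wy": 0, "wz": 0}
  ]
}}

```text
t: 14.58
eef_pos: [0.5863, 0.2255, -0.0325]
tool_rot: [-0.0, 0.695, 0.719, -0.001]
contact_force: [-0.3, 0.0, -0.6]
gripper_width: 0.869
```

No contact; close gently.

{"name": "jog_arm", "arguments": {
  "plan": [
    {"x": 0, "y": 0, "z": 0, "wx": 0, "wy": 0, "wz": 0},
    {"x": 0, "y": 0, "z": 0, "wx": 0, "wy": 0, "wz": 0},
    {"x": 0, "y": 0, "z": 0, "wx": 0, "wy": 0, "wz": 0},
    {"x": 0, "y": 0, "z": 0, "wx": 0, "wy": 0, "wz": 0},
    {"x": 0, "y": 0, "z": 0, "wx": 0, "wy": 0, "wz": 0}
  ],
  "hand": 0.2,
  "grip_force": 25
}}

```text
t: 15.0
eef_pos: [0.5866, 0.2256, -0.0321]
tool_rot: [-0.0, 0.695, 0.719, -0.001]
contact_force: [-0.6, -0.7, 4.6]
gripper_width: 0.716
```

{"name": "jog_arm", "arguments": {
  "plan": [
    {"x": 0, "y": 0, "z": -0.02, "wx": 0, "wy": 0, "wz": 0},
    {"x": 0, "y": 0, "z": -0.08, "wx": 0, "wy": 0, "wz": 0},
    {"x": 0, "y": 0, "z": -0.18, "wx": 0, "wy": 0, "wz": 0},
    {"x": 0, "y": 0, "z": -0.3, "wx": 0, "wy": 0, "wz": 0},
    {"x": 0, "y": 0, "z": -0.45, "wx": 0, "wy": 0, "wz": 0},
    {"x": 0, "y": 0, "z": -0.6, "wx": 0, "wy": 0, "wz": 0},
    {"x": -0.15, "y": 0.05, "z": -0.7, "wx": 0, "wy": 0, "wz": 0},
    {"x": -0.3, "y": 0.1, "z": -0.7, "wx": 0, "wy": 0, "wz": 0},
    {"x": -0.45, "y": 0.15, "z": -0.7, "wx": 0, "wy": 0, "wz": 0},
    {"x": -0.6, "y": 0.2, "z": -0.7, "wx": 0, "wy": 0, "wz": 0},
    {"x": -0.8, "y": 0.3, "z": -0.7, "wx": 0, "wy": 0, "wz": 0},
    {"x": -1, "y": 0.35, "z": -0.7, "wx": 0, "wy": 0, "wz": 0}
  ]
}}

```text
t: 16.0
eef_pos: [0.6642, 0.0307, 0.109]
tool_rot: [-0.0, 0.694, 0.72, 0.0]
contact_force: [1.3, 0.0, -1.7]
gripper_width: 0.712
```

```bash
python3 s.py 0.66,-0.09,0.1,92; python3 w.py carry2 tally_center
```

```text
t 16.0 pos [0.6642 0.0307 0.109 ] azim tool x 92.08636682944285 tilt [ 0.0002 -0.0001] q [-0.4856  0.5909  0.4986  1.6842 -0.3334  0.9521  0.1738] F [ 1.3098  0.0035 -1.659 ] w 0.7119046067549348
0.66,-0.09,0.1,92 -> [-0.6025 -0.0429  0.0447] [-0.     -0.0001  0.0005]
tally_center [(array([320. , 316.1]), 0.96, array([ 0.6682, -0.0639]))]
```

{"name": "jog_arm", "arguments": {
  "plan": [
    {"x": -0.15, "y": -0.02, "z": 0, "wx": 0, "wy": 0, "wz": 0},
    {"x": -0.3, "y": -0.04, "z": 0, "wx": 0, "wy": 0, "wz": 0},
    {"x": -0.45, "y": -0.04, "z": 0, "wx": 0, "wy": 0, "wz": 0},
    {"x": -0.6, "y": -0.04, "z": 0.1, "wx": 0, "wy": 0, "wz": 0},
    {"x": -0.6, "y": -0.04, "z": 0.25, "wx": 0, "wy": 0, "wz": 0},
    {"x": -0.6, "y": -0.04, "z": 0.4, "wx": 0, "wy": 0, "wz": 0},
    {"x": -0.6, "y": -0.04, "z": 0.53, "wx": 0, "wy": 0, "wz": 0},
    {"x": -0.6, "y": -0.04, "z": 0.62, "wx": 0, "wy": 0, "wz": 0},
    {"x": -0.6, "y": -0.04, "z": 0.68, "wx": 0, "wy": 0, "wz": 0},
    {"x": -0.6, "y": -0.04, "z": 0.71, "wx": 0, "wy": 0, "wz": 0},
    {"x": -0.6, "y": -0.04, "z": 0.71, "wx": 0, "wy": 0, "wz": 0}
  ]
}}

```text
t: 17.02
eef_pos: [0.6586, -0.1016, -0.0321]
tool_rot: [0.002, 0.699, 0.715, -0.002]
contact_force: [-0.6, 0.6, -0.6]
gripper_width: 0.718
```

{"name": "jog_arm", "arguments": {
  "plan": [
    {"x": 0, "y": 0, "z": 0.01, "wx": 0, "wy": 0, "wz": 0},
    {"x": 0, "y": 0, "z": 0.015, "wx": 0, "wy": 0, "wz": 0},
    {"x": 0, "y": 0, "z": 0.015, "wx": 0, "wy": 0, "wz": 0}
  ]
}}

```text
t: 17.27
eef_pos: [0.6594, -0.1016, -0.034]
tool_rot: [0.003, 0.699, 0.715, -0.002]
contact_force: [0.7, 0.3, -1.3]
gripper_width: 0.72
```

{"name": "jog_arm", "arguments": {
  "plan": [
    {"x": 0, "y": 0, "z": 0.007, "wx": 0, "wy": 0, "wz": 0},
    {"x": 0, "y": 0, "z": 0.014, "wx": 0, "wy": 0, "wz": 0},
    {"x": 0, "y": 0, "z": 0.014, "wx": 0, "wy": 0, "wz": 0}
  ]
}}

```text
t: 17.52
eef_pos: [0.6595, -0.1016, -0.0366]
tool_rot: [0.003, 0.699, 0.715, -0.002]
contact_force: [-0.5, 0.4, 0.2]
gripper_width: 0.716
```

{"name": "jog_arm", "arguments": {
  "plan": [
    {"x": 0, "y": 0, "z": 0.004, "wx": 0, "wy": 0, "wz": 0},
    {"x": 0, "y": 0, "z": 0.008, "wx": 0, "wy": 0, "wz": 0},
    {"x": 0, "y": 0, "z": 0.008, "wx": 0, "wy": 0, "wz": 0}
  ]
}}

```text
t: 17.77
eef_pos: [0.6596, -0.1016, -0.038]
tool_rot: [0.003, 0.699, 0.715, -0.002]
contact_force: [-0.3, 0.5, 2.2]
gripper_width: 0.717
```

{"name": "jog_arm", "arguments": {
  "plan": [
    {"x": 0, "y": 0, "z": 0, "wx": 0, "wy": 0, "wz": 0},
    {"x": 0, "y": 0, "z": 0, "wx": 0, "wy": 0, "wz": 0},
    {"x": 0, "y": 0, "z": 0, "wx": 0, "wy": 0, "wz": 0},
    {"x": 0, "y": 0, "z": -0.02, "wx": 0, "wy": 0, "wz": 0},
    {"x": 0, "y": 0, "z": -0.1, "wx": 0, "wy": 0, "wz": 0},
    {"x": 0, "y": 0, "z": -0.25, "wx": 0, "wy": 0, "wz": 0},
    {"x": 0, "y": 0, "z": -0.45, "wx": 0, "wy": 0, "wz": 0},
    {"x": 0, "y": 0, "z": -0.65, "wx": 0, "wy": 0, "wz": 0},
    {"x": 0, "y": -0.15, "z": -0.85, "wx": 0, "wy": 0, "wz": 0},
    {"x": 0, "y": -0.25, "z": -0.9, "wx": 0, "wy": 0, "wz": 0},
    {"x": 0, "y": -0.25, "z": -0.9, "wx": 0, "wy": 0, "wz": 0},
    {"x": 0, "y": -0.25, "z": -0.9, "wx": 0, "wy": 0, "wz": 0}
  ],
  "hand": 0.85
}}

```text
t: 18.77
eef_pos: [0.6094, -0.1019, 0.1446]
tool_rot: [0.004, 0.7, 0.714, -0.0]
contact_force: [1.0, 0.3, 0.2]
gripper_width: 0.929
```

```bash
python3 w.py hold1 tally_center pile2_center posts lip holder; python3 s.py
```

```text
tally_center [(array([372.5, 213.5]), 0.76, array([ 0.6581, -0.0995]))]
pile2_center [(array([272.9, 346. ]), 0.62, array([ 0.5692, -0.2313])), (array([448.2, 307.1]), 0.57, array([ 0.7342, -0.1852]))]
posts [(array([301.9, 348.8]), 0.69, array([ 0.5976, -0.2265])), (array([273.9, 343.8]), 0.5, array([ 0.5713, -0.2217]))]
lip [(array([256., 363.]), 0.77, array([ 0.5558, -0.2347]))]
holder [(array([298.6, 327.6]), 0.66, array([ 0.5927, -0.2233])), (array([167.,  76.]), 0.61, array([0.4824, 0.0107]))]
t 19.07 pos [ 0.6093 -0.1013  0.1409] azim tool x 91.2845999198738 tilt [-0.007   0.0002] q [-0.3415  0.483   0.5449  1.782  -0.2904  0.9569  0.3436] F [ 0.1752 -0.3329 -0.3519] w 0.9245982857968819
```

View pics/hold1.png

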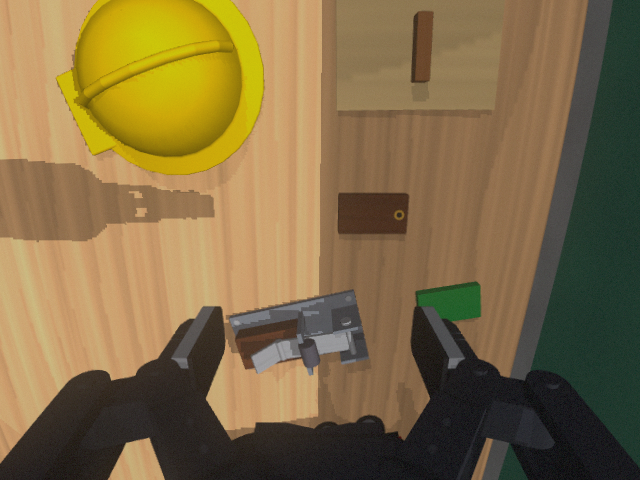

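```bash
python3 - <<'E'
from h import *
np.set_printoptions(precision=4,suppress=True)
a=at_z('wrist',(228.5,316.5),.006);b=at_z('wrist',(355,291),.006)
print('plate edge',a,b,np.linalg.norm(b-a),'yaw',np.degrees(np.arctan2(b[1]-a[1],b[0]-a[0])))
u=(b-a)/np.linalg.norm(b-a); n=np.array([u[1],-u[0],0]); print('holder origin',(a+b)/2+n*.032)
c=np.array([at_z('wrist',p,.010) for p in((338,193),(408.5,194),(407.5,235),(338,233.5))]);print('tally',c[:,:2],c.mean(0))
# pile top corner near left (236,334),(299,320)
p=at_z('wrist',(235,334.5),.026);q=at_z('wrist',(298,320.5),.026);print('pile edge',p,q,np.degrees(np.arctan2(q[1]-p[1],q[0]-p[0])))
im=cv2.imread('pics/hold1.png'); cv2.imwrite('pics/hold1z.png',cv2.resize(im[280:385,220:380],None,fx=5,fy=5,interpolation=cv2.INTER_CUBIC))
E
```

```text
plate edge [ 0.5235 -0.2088  0.006 ] [ 0.6469 -0.1777  0.006 ] 0.12716567421785951 yaw 14.142713451750911
holder origin [ 0.593  -0.2242  0.006 ]
tally [[ 0.6264 -0.0824]
 [ 0.6876 -0.0817]
 [ 0.6905 -0.119 ]
 [ 0.6279 -0.119 ]] [ 0.6581 -0.1005  0.01  ]
pile edge [ 0.5339 -0.2161  0.026 ] [ 0.5933 -0.1992  0.026 ] 15.816991965031933
```

```bash
cat > fit.py <<'E'
from h import *
import sys
np.set_printoptions(precision=4,suppress=True)
# fit plate's +y edge: points where scanning from outside (+y) to inside saturation drops. guess pose gives scan lines
def edge(im,P0,yaw,sgn,xs,z=.006,cam='wrist'):
    s=cv2.GaussianBlur(cv2.cvtColor(im,cv2.COLOR_RGB2HSV)[:,:,1].astype(np.float32),(3,3),0)
    u=np.array([np.cos(yaw),np.sin(yaw),0]);v=np.array([-u[1],u[0],0]);out=[]
    for x in xs:
        d=np.arange(.022,.045,.0003)
        pts=np.array([P0+u*x+v*sgn*k+[0,0,z] for k in d]);px=proj(cam,pts).astype(np.float32)
        val=cv2.remap(s,px[:,0],px[:,1],cv2.INTER_LINEAR).ravel()
        g=np.gradient(cv2.GaussianBlur(val.reshape(-1,1),(1,9),0).ravel())
        i=g.argmax(); 
        if g[i]>1: out.append((x,sgn*d[i]))
    return np.array(out)
im=cv2.imread(f'pics/{sys.argv[1]}.png')[:,:,::-1].copy()
P0=np.array([float(sys.argv[2]),float(sys.argv[3]),0]);yaw=np.radians(float(sys.argv[4]))
for sgn in (1,-1):
    e=edge(im,P0,yaw,sgn,np.arange(-.058,.06,.004))
    if len(e)>4:
        k=np.ones(len(e),bool)
        for _ in range(4):
            p=np.polyfit(e[k,0],e[k,1],1);r=abs(e[:,1]-np.polyval(p,e[:,0]));k=r<max(.001,1.5*np.median(r))
        print(sgn,k.sum(),len(e),'yaw',np.degrees(yaw+np.arctan(p[0])),'off',p[1], 'y centre',p[1]-sgn*.032); print(e[:,1]*1000)
E
python3 fit.py hold1 0.593 -0.2242 14.1; python3 s.py 0.638,-0.1005,0.06,181
```

```text
1 30 30 yaw 15.014806477511518 off 0.03353000000000006 y centre 0.001530000000000059
[32.8 32.8 32.8 32.8 32.8 33.1 33.1 32.8 33.1 33.1 33.4 33.4 33.1 33.1
 33.4 33.4 33.7 33.7 33.7 34.  33.7 33.7 34.  34.  34.3 34.3 34.3 34.3
 34.6 34.6]
-1 16 25 yaw 14.539448896288668 off -0.03086073067297001 y centre 0.0011392693270299917
[-34.3 -40.6 -38.8 -37.3 -35.5 -33.7 -32.2 -30.4 -29.5 -29.5 -28.9 -28.9
 -29.5 -29.2 -41.8 -43.6 -43.  -31.3 -31.3 -31.3 -31.3 -31.3 -31.  -31.6
 -43.9]
t 19.07 pos [ 0.6093 -0.1013  0.1409] azim tool x 91.2845999198738 tilt [-0.007   0.0002] q [-0.3415  0.483   0.5449  1.782  -0.2904  0.9569  0.3436] F [ 0.1752 -0.3329 -0.3519] w 0.9245982857968819
0.638,-0.1005,0.06,181 -> [0.0036 0.1434 0.4046] [-0.0017  0.0018 -0.4984]
```

{"name": "jog_arm", "arguments": {
  "plan": [
    {"x": 0, "y": 0.143, "z": 0.1, "wx": -0.002, "wy": 0.002, "wz": -0.498},
    {"x": 0, "y": 0.143, "z": 0.2, "wx": -0.002, "wy": 0.002, "wz": -0.498},
    {"x": 0, "y": 0.143, "z": 0.3, "wx": -0.002, "wy": 0.002, "wz": -0.498},
    {"x": 0, "y": 0.143, "z": 0.4, "wx": -0.002, "wy": 0.002, "wz": -0.498},
    {"x": 0, "y": 0.143, "z": 0.4, "wx": -0.002, "wy": 0.002, "wz": -0.498},
    {"x": 0, "y": 0.143, "z": 0.4, "wx": -0.002, "wy": 0.002, "wz": -0.498},
    {"x": 0, "y": 0.143, "z": 0.4, "wx": -0.002, "wy": 0.002, "wz": -0.498},
    {"x": 0, "y": 0.143, "z": 0.4, "wx": -0.002, "wy": 0.002, "wz": -0.498},
    {"x": 0, "y": 0.143, "z": 0.4, "wx": -0.002, "wy": 0.002, "wz": -0.498},
    {"x": 0, "y": 0.143, "z": 0.4, "wx": -0.002, "wy": 0.002, "wz": -0.498},
    {"x": 0, "y": 0.143, "z": 0.4, "wx": -0.002, "wy": 0.002, "wz": -0.498},
    {"x": 0, "y": 0.143, "z": 0.4, "wx": -0.002, "wy": 0.002, "wz": -0.498}
  ],
  "hand": 0.3
}}

```text
t: 20.07
eef_pos: [0.6378, -0.1013, 0.0599]
tool_rot: [-0.0, 0.021, 1.0, 0.0]
contact_force: [-0.4, 0.0, 0.5]
gripper_width: 0.651
```

```bash
python3 s.py 0.638,-0.1005,0.06,181
```

```text
t 20.07 pos [ 0.6378 -0.1013  0.0599] azim tool x 177.54247784596578 tilt [0.001  0.0008] q [-0.0151  0.5775  0.1059  1.7432 -0.0797  0.8261  1.6558] F [-0.4173  0.0167  0.4638] w 0.6508295213379597
0.638,-0.1005,0.06,181 -> [-0.0009  0.0042 -0.0007] [ 0.0003 -0.0003 -0.0192]
```

Finish the turn, then check the tally from here by network and edges.

{"name": "jog_arm", "arguments": {
  "plan": [
    {"x": 0, "y": 0.004, "z": 0, "wx": 0, "wy": 0, "wz": -0.019},
    {"x": 0, "y": 0.004, "z": 0, "wx": 0, "wy": 0, "wz": -0.019},
    {"x": 0, "y": 0.004, "z": 0, "wx": 0, "wy": 0, "wz": -0.019},
    {"x": 0, "y": 0.004, "z": 0, "wx": 0, "wy": 0, "wz": -0.019}
  ]
}}

```text
t: 20.4
eef_pos: [0.6378, -0.1006, 0.0593]
tool_rot: [-0.001, -0.007, 1.0, 0.0]
contact_force: [0.4, 0.2, -0.5]
gripper_width: 0.656
```

```bash
python3 w.py tl tally_center; python3 - <<'E'
from h import *
np.set_printoptions(precision=4,suppress=True)
im=cv2.imread('pics/tl.png')
r=finder.find_in('wrist','tally_center');print(r[:2])
x,y,w,h=[int(v) for v in r[0]['bbox']]
hsv=cv2.cvtColor(im,cv2.COLOR_BGR2HSV)
reg=im[max(0,y-12):y+h+12,max(0,x-12):x+w+12]
g=cv2.cvtColor(reg,cv2.COLOR_BGR2GRAY);t,m=cv2.threshold(g,0,255,cv2.THRESH_BINARY_INV+cv2.THRESH_OTSU)
m[reg.max(2)<45]=0
cs=cv2.findContours(m,cv2.RETR_EXTERNAL,cv2.CHAIN_APPROX_NONE)[0];c=max(cs,key=cv2.contourArea)
rect=cv2.boxPoints(cv2.minAreaRect(c))+[max(0,x-12),max(0,y-12)]
W=np.array([at_z('wrist',p,.010) for p in rect]);print(rect,W[:,:2],W.mean(0),[np.linalg.norm(W[i]-W[i-1]) for i in range(4)])
E
python3 s.py 0.638,-0.1005,-0.034,181
```

```text
tally_center [(array([319.8, 275.9]), 0.65, array([ 0.6572, -0.101 ]))]
[{'bbox': [293.6, 231.3, 51.9, 86.4], 'confidence': 0.83}]
[[291. 232.]
 [345. 232.]
 [345. 317.]
 [291. 317.]] [[ 0.6266 -0.1205]
 [ 0.626  -0.0849]
 [ 0.6895 -0.0823]
 [ 0.6902 -0.121 ]] [ 0.6581 -0.1022  0.01  ] [np.float64(0.06359459242451308), np.float64(0.03560063390589838), np.float64(0.06361525927004415), np.float64(0.038682254497741965)]
t 20.55 pos [ 0.6379 -0.1005  0.0597] azim tool x -179.09319637581874 tilt [0.0011 0.0007] q [-0.0061  0.5772  0.0915  1.7425 -0.0687  0.8262  1.704 ] F [ 0.6185 -0.4262  0.694 ] w 0.651827103512941
0.638,-0.1005,-0.034,181 -> [-0.0012 -0.0002  0.4686] [ 0.0002 -0.0004 -0.0005]
```

{"name": "jog_arm", "arguments": {
  "plan": [
    {"x": 0, "y": 0.003, "z": 0.12, "wx": 0, "wy": 0, "wz": 0},
    {"x": 0, "y": 0.003, "z": 0.25, "wx": 0, "wy": 0, "wz": 0},
    {"x": 0, "y": 0.003, "z": 0.35, "wx": 0, "wy": 0, "wz": 0},
    {"x": 0, "y": 0.003, "z": 0.41, "wx": 0, "wy": 0, "wz": 0},
    {"x": 0, "y": 0.003, "z": 0.45, "wx": 0, "wy": 0, "wz": 0},
    {"x": 0, "y": 0.003, "z": 0.468, "wx": 0, "wy": 0, "wz": 0},
    {"x": 0, "y": 0.003, "z": 0.468, "wx": 0, "wy": 0, "wz": 0}
  ]
}}

```text
t: 21.13
eef_pos: [0.6378, -0.0998, -0.0341]
tool_rot: [-0.001, -0.008, 1.0, 0.0]
contact_force: [-0.2, 0.7, 0.1]
gripper_width: 0.651
```

{"name": "jog_arm", "arguments": {
  "plan": [
    {"x": 0, "y": 0, "z": 0, "wx": 0, "wy": 0, "wz": 0},
    {"x": 0, "y": 0, "z": 0, "wx": 0, "wy": 0, "wz": 0},
    {"x": 0, "y": 0, "z": 0, "wx": 0, "wy": 0, "wz": 0},
    {"x": 0, "y": 0, "z": 0, "wx": 0, "wy": 0, "wz": 0},
    {"x": 0, "y": 0, "z": 0, "wx": 0, "wy": 0, "wz": 0}
  ],
  "hand": -0.5,
  "grip_force": 40
}}

```text
t: 21.55
eef_pos: [0.639, -0.1, -0.0327]
tool_rot: [0.0, -0.008, 1.0, 0.0]
contact_force: [-0.6, -0.2, 5.8]
gripper_width: 0.404
```

```bash
python3 s.py; python3 - <<'E'
import numpy as np
P=np.array([.5927,-.2229]);a=np.radians(15);u=np.array([np.cos(a),np.sin(a)])
for x in (-.12,-.098,-.045):print(x,P+u*x)
E
```

```text
t 21.55 pos [ 0.639  -0.1    -0.0327] azim tool x -179.10609676083536 tilt [-0.001   0.0005] q [ 0.0053  0.7051  0.0749  1.7734 -0.0795  0.665   1.7114] F [-0.5675 -0.2443  5.752 ] w 0.40416671357074585
-0.12 [ 0.4767889  -0.25395829]
-0.098 [ 0.49803927 -0.24826427]
-0.045 [ 0.54923334 -0.23454686]
```

{"name": "jog_arm", "arguments": {
  "plan": [
    {"x": 0, "y": 0, "z": 0, "wx": 0, "wy": 0, "wz": 0},
    {"x": 0, "y": 0, "z": 0, "wx": 0, "wy": 0, "wz": 0},
    {"x": 0, "y": 0, "z": -0.012, "wx": 0, "wy": 0, "wz": 0},
    {"x": 0, "y": 0, "z": -0.012, "wx": 0, "wy": 0, "wz": 0},
    {"x": 0, "y": 0, "z": -0.012, "wx": 0, "wy": 0, "wz": 0}
  ],
  "hand": 0
}}

```text
t: 21.97
eef_pos: [0.6389, -0.1, -0.0303]
tool_rot: [0.0, -0.008, 1.0, 0.0]
contact_force: [0.2, -0.4, 0.5]
gripper_width: 0.501
```

{"name": "jog_arm", "arguments": {
  "plan": [
    {"x": 0, "y": 0, "z": 0, "wx": 0, "wy": 0, "wz": 0},
    {"x": 0, "y": 0, "z": 0, "wx": 0, "wy": 0, "wz": 0},
    {"x": 0, "y": 0, "z": 0, "wx": 0, "wy": 0, "wz": 0},
    {"x": 0, "y": 0, "z": 0, "wx": 0, "wy": 0, "wz": 0},
    {"x": 0, "y": 0, "z": 0, "wx": 0, "wy": 0, "wz": 0}
  ],
  "hand": -0.5,
  "grip_force": 40
}}

```text
t: 22.38
eef_pos: [0.639, -0.1, -0.0301]
tool_rot: [0.0, -0.008, 1.0, 0.0]
contact_force: [-0.7, 0.2, 4.7]
gripper_width: 0.402
```

```bash
python3 s.py 0.49,-0.24,0.1,195
```

```text
t 22.38 pos [ 0.639  -0.1    -0.0301] azim tool x -179.10833245903933 tilt [-0.001   0.0005] q [ 0.005   0.7012  0.0754  1.7731 -0.0792  0.6692  1.7111] F [-0.7384  0.2482  4.7321] w 0.4015183534605873
0.49,-0.24,0.1,195 -> [ 0.755  -0.6878 -0.6514] [ 0.0001  0.0003 -0.0784]
```

{"name": "jog_arm", "arguments": {
  "plan": [
    {"x": 0, "y": 0, "z": -0.03, "wx": 0, "wy": 0, "wz": 0},
    {"x": 0, "y": 0, "z": -0.12, "wx": 0, "wy": 0, "wz": 0},
    {"x": 0, "y": 0, "z": -0.28, "wx": 0, "wy": 0, "wz": 0},
    {"x": 0, "y": 0, "z": -0.45, "wx": 0, "wy": 0, "wz": 0},
    {"x": 0.15, "y": -0.1, "z": -0.6, "wx": 0, "wy": 0, "wz": -0.02},
    {"x": 0.3, "y": -0.2, "z": -0.65, "wx": 0, "wy": 0, "wz": -0.04},
    {"x": 0.45, "y": -0.35, "z": -0.65, "wx": 0, "wy": 0, "wz": -0.06},
    {"x": 0.6, "y": -0.5, "z": -0.65, "wx": 0, "wy": 0, "wz": -0.078},
    {"x": 0.7, "y": -0.6, "z": -0.65, "wx": 0, "wy": 0, "wz": -0.078},
    {"x": 0.76, "y": -0.7, "z": -0.65, "wx": 0, "wy": 0, "wz": -0.078},
    {"x": 0.76, "y": -0.7, "z": -0.65, "wx": 0, "wy": 0, "wz": -0.078},
    {"x": 0.76, "y": -0.7, "z": -0.65, "wx": 0, "wy": 0, "wz": -0.078}
  ]
}}

```text
t: 23.38
eef_pos: [0.4881, -0.244, 0.1]
tool_rot: [0.001, -0.128, 0.992, -0.0]
contact_force: [0.3, -0.1, -0.2]
gripper_width: 0.4
```

```bash
python3 w.py hold2 posts lip pile2_center tally_center holder; for y in 1; do python3 fit.py hold2 0.5927 -0.2229 15; done; python3 s.py 0.49,-0.250,0.03,195
```

```text
posts []
lip []
pile2_center []
tally_center [(array([318.6, 351. ]), 0.68, array([ 0.5947, -0.2141])), (array([595.2, 291. ]), 0.61, array([ 0.4792, -0.0006]))]
holder []
1 16 23 yaw 15.702106954348714 off 0.03298945978442911 y centre 0.00098945978442911
[30.7 30.7 28.3 37.6 42.7 32.2 29.5 37.3 31.3 36.4 33.1 24.7 38.5 37.3
 32.2 23.5 39.1 31.  34.3 25.6 25.  30.7 34.3]
-1 16 29 yaw 15.169625167461176 off -0.03282269736842112 y centre -0.0008226973684211172
[-32.8 -33.1 -32.8 -40.3 -41.5 -43.  -43.9 -29.8 -34.  -29.5 -36.1 -33.1
 -32.8 -30.1 -33.4 -30.1 -30.7 -30.7 -31.6 -32.2 -32.8 -32.8 -32.5 -32.8
 -32.8 -32.8 -32.5 -32.5 -32.8]
t 23.68 pos [ 0.4898 -0.2412  0.0996] azim tool x -164.9419777851252 tilt [-0.0013  0.0006] q [ 0.2919  0.3818  0.0647  1.9593 -0.0353  0.8008  2.2102] F [-0.153   0.2985 -0.0044] w 0.40562442468413656
0.49,-0.250,0.03,195 -> [ 0.0109 -0.0428  0.3479] [0.0002 0.0004 0.0003]
```

```bash
python3 w.py hold3; python3 fit.py hold3 0.5927 -0.2229 15; python3 s.py 0.49,-0.250,0.03,195
```

```text
1 13 20 yaw 12.548387600678787 off 0.029242746507390185 y centre -0.0027572534926098152
[28.  28.3 31.3 33.7 34.  24.1 43.3 43.9 32.8 44.2 37.6 36.4 28.3 31.9
 36.1 27.1 25.3 23.2 27.4 27.4]
-1 18 28 yaw 14.826799695734689 off -0.03455579112975733 y centre -0.0025557911297573316
[-35.5 -35.8 -35.8 -40.6 -41.8 -43.  -44.2 -31.9 -30.4 -36.4 -43.9 -34.9
 -33.1 -32.5 -30.4 -30.7 -31.  -32.2 -32.2 -33.4 -34.  -34.6 -35.8 -36.4
 -43.9 -35.8 -36.1 -36.1]
t 23.73 pos [ 0.4897 -0.2415  0.0996] azim tool x -164.96338337023843 tilt [-0.0013  0.0005] q [ 0.2921  0.3817  0.065   1.9594 -0.0352  0.8008  2.2102] F [-0.1112  0.3153 -0.7401] w 0.4009031944948417
0.49,-0.250,0.03,195 -> [ 0.01   -0.0418  0.3481] [0.0001 0.0004 0.0002]
```

View pics/hold3.png

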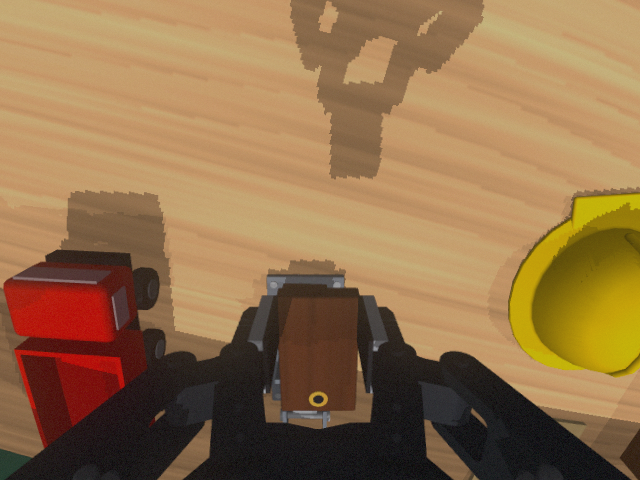

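```bash
python3 - <<'E'
from h import *
np.set_printoptions(precision=4,suppress=True)
im=cv2.imread('pics/hold3.png'); s=cv2.cvtColor(im,cv2.COLOR_BGR2HSV)[:,:,1].astype(int)
for r in (278,282,286): print(r,s[r,258:274].tolist(),s[r,336:352].tolist())
for c in (272,280,300,320,335,340): print(c,s[266:282,c].tolist())
E
```

```text
278 [122, 121, 121, 118, 117, 119, 122, 119, 88, 2, 14, 8, 10, 8, 12, 16] [11, 11, 15, 11, 13, 11, 13, 13, 107, 120, 120, 114, 119, 120, 120, 121]
282 [118, 115, 115, 117, 125, 122, 122, 119, 92, 9, 14, 12, 14, 2, 5, 3] [0, 2, 2, 10, 16, 17, 14, 11, 102, 117, 115, 116, 116, 116, 114, 111]
286 [119, 119, 119, 116, 122, 122, 118, 120, 121, 22, 13, 9, 4, 5, 4, 2] [7, 7, 3, 3, 8, 13, 14, 13, 111, 115, 116, 117, 116, 115, 118, 115]
272 [114, 117, 116, 116, 115, 113, 111, 113, 91, 50, 25, 11, 12, 16, 12, 4]
280 [114, 113, 117, 120, 116, 113, 119, 111, 84, 55, 19, 14, 12, 10, 14, 16]
300 [113, 122, 114, 115, 120, 115, 119, 118, 96, 51, 23, 12, 6, 9, 9, 9]
320 [113, 116, 120, 119, 119, 117, 110, 118, 91, 45, 32, 15, 12, 9, 12, 9]
335 [118, 117, 117, 123, 121, 116, 115, 113, 97, 50, 25, 5, 13, 17, 15, 10]
340 [120, 122, 119, 121, 120, 116, 114, 121, 90, 51, 28, 5, 13, 10, 13, 12]
```

```bash
python3 - <<'E'
from h import *
np.set_printoptions(precision=4,suppress=True)
o=monitor.get_obs();q=o['tool_rot'];r=R.from_quat([q[1],q[2],q[3],q[0]])
for z in(0,.006):
  a,b=at_z('wrist',(266.4,274.8),z),at_z('wrist',(344,274.8),z); m=(a+b)/2
  print(z,np.linalg.norm(a-b),m,'in tool',r.inv().apply(m-o['eef_pos'])); u=(b-a)/np.linalg.norm(b-a); x=np.array([u[1],-u[0],0]); print('yaw',np.degrees(np.arctan2(x[1],x[0])),'origin',m+.064*x)
print('old front mid',np.array([.5927,-.2229])-.064*np.array([.9659,.2588]))
# held tally lateral: top face front/back edges, cols
im=cv2.imread('pics/hold3.png')
for row in(300,340,380,400): print(row,im[row,272:292].sum(1).tolist(),im[row,345:370].sum(1).tolist())
E
```

```text
0 0.06493914097744169 [ 0.5321 -0.243   0.    ] in tool [-0.0405 -0.0125  0.0997]
yaw 15.077463250915493 origin [ 0.5939 -0.2263  0.    ]
0.006 0.06353808943051657 [ 0.5295 -0.2435  0.006 ] in tool [-0.0378 -0.0123  0.0937]
yaw 15.0774632509154 origin [ 0.5913 -0.2268  0.006 ]
old front mid [ 0.5309 -0.2395]
300 [170, 140, 134, 130, 128, 133, 155, 149, 159, 151, 153, 156, 150, 162, 154, 147, 154, 153, 157, 159] [177, 172, 172, 182, 165, 174, 173, 185, 180, 176, 176, 181, 181, 141, 125, 126, 139, 128, 167, 216, 219, 212, 221, 206, 217]
340 [92, 96, 92, 95, 89, 112, 90, 146, 172, 177, 170, 161, 172, 179, 169, 177, 184, 180, 183, 174] [176, 173, 177, 165, 163, 175, 168, 172, 165, 173, 170, 160, 95, 100, 93, 98, 94, 91, 90, 96, 106, 100, 95, 99, 105]
380 [152, 208, 251, 329, 355, 358, 354, 292, 204, 171, 178, 181, 181, 175, 177, 185, 179, 184, 185, 184] [164, 171, 173, 151, 159, 177, 171, 163, 180, 184, 161, 212, 283, 279, 287, 288, 304, 295, 231, 75, 49, 87, 128, 139, 148]
400 [271, 264, 245, 239, 248, 239, 243, 239, 205, 176, 163, 172, 183, 179, 172, 181, 177, 177, 180, 196] [162, 175, 173, 174, 178, 187, 179, 164, 179, 169, 189, 248, 273, 274, 269, 280, 268, 271, 275, 271, 277, 279, 265, 266, 278]
```

{"name": "jog_arm", "arguments": {
  "plan": [
    {"x": 0, "y": -0.062, "z": 0.05, "wx": 0, "wy": 0, "wz": 0},
    {"x": 0, "y": -0.062, "z": 0.15, "wx": 0, "wy": 0, "wz": 0},
    {"x": 0, "y": -0.062, "z": 0.25, "wx": 0, "wy": 0, "wz": 0},
    {"x": 0, "y": -0.062, "z": 0.35, "wx": 0, "wy": 0, "wz": 0},
    {"x": 0, "y": -0.062, "z": 0.42, "wx": 0, "wy": 0, "wz": 0},
    {"x": 0, "y": -0.062, "z": 0.46, "wx": 0, "wy": 0, "wz": 0},
    {"x": 0, "y": -0.062, "z": 0.48, "wx": 0, "wy": 0, "wz": 0},
    {"x": 0, "y": -0.062, "z": 0.48, "wx": 0, "wy": 0, "wz": 0},
    {"x": 0, "y": -0.062, "z": 0.48, "wx": 0, "wy": 0, "wz": 0}
  ]
}}

```text
t: 24.48
eef_pos: [0.4935, -0.2535, 0.0041]
tool_rot: [0.001, -0.131, 0.991, 0.0]
contact_force: [0.0, 0.1, -0.1]
gripper_width: 0.402
```

```bash
cat > near.py <<'E'
from h import *
import sys
np.set_printoptions(precision=4,suppress=True)
im=shot('wrist',sys.argv[1]);im=np.ascontiguousarray(im[:,:,::-1]); s=cv2.cvtColor(im,cv2.COLOR_BGR2HSV)[:,:,1].astype(int)
m=(s<45)&(im.max(2)>60); m[:, :200]=0;m[:,440:]=0
print('grey rows:',[(r,int(m[r].sum())) for r in range(200,300,6)])
o=monitor.get_obs();q=o['tool_rot'];R_=R.from_quat([q[1],q[2],q[3],q[0]])
for r in range(int(sys.argv[2]),int(sys.argv[3]),4):
    c=np.where(m[r])[0]
    if len(c)>20:
        a,b=at_z('wrist',(c[0]-.0,r),.006),at_z('wrist',(c[-1]+.5,r),.006);t=R_.inv().apply((a+b)/2-o['eef_pos'])
        print(r,c[0],c[-1],'w',np.linalg.norm(a-b),'tool',t)
E
python3 near.py near1 210 300; python3 s.py
```

```text
grey rows: [(200, 0), (206, 0), (212, 0), (218, 0), (224, 0), (230, 0), (236, 0), (242, 0), (248, 0), (254, 0), (260, 0), (266, 0), (272, 0), (278, 0), (284, 0), (290, 0), (296, 17)]
298 262 373 w 0.06080962132063247 tool [-0.0099 -0.0022 -0.0016]
t 24.53 pos [ 0.4937 -0.2536  0.0044] azim tool x -164.954819311047 tilt [-0.0024 -0.0004] q [ 0.3211  0.5388  0.0532  1.9901 -0.0494  0.6118  2.2405] F [ 0.0954  0.8835 -0.0509] w 0.403442645844437
```

{"name": "jog_arm", "arguments": {
  "plan": [
    {"x": 0, "y": 0.001, "z": 0.015, "wx": 0, "wy": 0, "wz": 0},
    {"x": 0, "y": 0.001, "z": 0.03, "wx": 0, "wy": 0, "wz": 0},
    {"x": 0, "y": 0.001, "z": 0.035, "wx": 0, "wy": 0, "wz": 0},
    {"x": -0.02, "y": 0.001, "z": 0.035, "wx": 0, "wy": 0, "wz": 0},
    {"x": -0.05, "y": 0.001, "z": 0.035, "wx": 0, "wy": 0, "wz": 0},
    {"x": -0.08, "y": 0.001, "z": 0.035, "wx": 0, "wy": 0, "wz": 0},
    {"x": -0.1, "y": 0.001, "z": 0.035, "wx": 0, "wy": 0, "wz": 0},
    {"x": -0.1, "y": 0.001, "z": 0.035, "wx": 0, "wy": 0, "wz": 0}
  ]
}}

```text
t: 25.2
eef_pos: [0.5142, -0.2476, -0.0026]
tool_rot: [0.001, -0.132, 0.991, -0.0]
contact_force: [0.6, 0.0, -1.1]
gripper_width: 0.399
```

```bash
python3 s.py
```

```text
t 25.2 pos [ 0.5142 -0.2476 -0.0026] azim tool x -164.8842353744688 tilt [-0.0028 -0.0004] q [ 0.2996  0.5685  0.0527  1.9553 -0.0513  0.6165  2.2204] F [ 0.5932  0.0426 -1.0535] w 0.39907854196048553
```

{"name": "jog_arm", "arguments": {
  "plan": [
    {"x": 0, "y": 0, "z": 0.004, "wx": 0, "wy": 0, "wz": 0},
    {"x": -0.015, "y": 0, "z": 0.006, "wx": 0, "wy": 0, "wz": 0},
    {"x": -0.03, "y": 0, "z": 0.006, "wx": 0, "wy": 0, "wz": 0},
    {"x": -0.05, "y": 0, "z": 0.006, "wx": 0, "wy": 0, "wz": 0},
    {"x": -0.07, "y": 0, "z": 0.006, "wx": 0, "wy": 0, "wz": 0},
    {"x": -0.09, "y": 0, "z": 0.006, "wx": 0, "wy": 0, "wz": 0},
    {"x": -0.1, "y": 0, "z": 0.006, "wx": 0, "wy": 0, "wz": 0},
    {"x": -0.1, "y": 0, "z": 0.006, "wx": 0, "wy": 0, "wz": 0}
  ]
}}

```text
t: 25.87
eef_pos: [0.5247, -0.2447, -0.0046]
tool_rot: [-0.006, -0.13, 0.992, 0.001]
contact_force: [-21.5, -3.6, 16.7]
gripper_width: 0.4
```

```bash
python3 s.py; python3 w.py in1 tally_center posts lip
```

```text
t 25.87 pos [ 0.5247 -0.2447 -0.0046] azim tool x -165.09173957455081 tilt [0.0115 0.0037] q [ 0.2812  0.5872  0.0594  1.9245 -0.0492  0.6429  2.2014] F [-21.5344  -3.6402  16.6555] w 0.40037096828981744
tally_center [(array([319.3, 351.6]), 0.81, array([ 0.5582, -0.2373]))]
posts [(array([320.1, 351.3]), 0.59, array([ 0.5446, -0.2407]))]
lip [(array([325.3, 408.5]), 0.83, array([ 0.5658, -0.2327]))]
```

{"name": "jog_arm", "arguments": {
  "plan": [
    {"x": 0.03, "y": 0, "z": 0, "wx": 0, "wy": 0, "wz": 0},
    {"x": 0.06, "y": 0, "z": -0.005, "wx": 0, "wy": 0, "wz": 0},
    {"x": 0.06, "y": 0, "z": -0.015, "wx": 0, "wy": 0, "wz": 0},
    {"x": 0.06, "y": 0, "z": -0.015, "wx": 0, "wy": 0, "wz": 0}
  ]
}}

```text
t: 26.4
eef_pos: [0.5135, -0.2478, -0.0011]
tool_rot: [-0.005, -0.13, 0.992, 0.001]
contact_force: [-2.1, -0.7, -1.6]
gripper_width: 0.404
```

```bash
python3 s.py 0.5127,-0.2480,0,195.05; python3 w.py in2 tally_center pile2_center; python3 - <<'E'
from h import *
for c in('side','scene'):
    shot(c,'in2'+c)
    for n in('posts','lip','tally_center','pile2_center','weightarm'):
        r=finder.place_of(c,n) if n!='weightarm' else []
        print(c,n,[(np.round(x['location'],1),round(x['confidence'],2)) for x in r[:2]])
E
```

```text
t 26.4 pos [ 0.5135 -0.2478 -0.0011] azim tool x -165.1015048887921 tilt [0.0105 0.0034] q [ 0.293   0.5708  0.0586  1.9457 -0.048   0.637   2.2121] F [-2.1362 -0.7015 -1.602 ] w 0.4043736539978859
0.5127,-0.2480,0,195.05 -> [ 0.0041 -0.0002 -0.0053] [ 0.0011 -0.0033 -0.0008]
tally_center [(array([321.2, 350.7]), 0.69, array([ 0.5484, -0.2387])), (array([320.9, 402.9]), 0.6, array([ 0.5826, -0.2296]))]
pile2_center []
side posts [(array([388.4, 316.7]), 0.97)]
side lip [(array([369.6, 323.3]), 0.87)]
side tally_center [(array([362.1, 333.9]), 0.69)]
side pile2_center [(array([439.4, 293. ]), 0.71), (array([373.3, 332.4]), 0.61)]
side weightarm []
scene posts [(array([357.7, 211.2]), 0.64), (array([268.4, 292.1]), 0.6)]
scene lip [(array([249. , 280.9]), 0.9)]
scene tally_center [(array([236.2, 284.8]), 0.84), (array([300.3, 193.9]), 0.53)]
scene pile2_center [(array([329.4, 316.8]), 0.62), (array([254.8, 286.4]), 0.53)]
scene weightarm []
```

{"name": "jog_arm", "arguments": {
  "plan": [
    {"x": 0, "y": 0, "z": 0, "wx": 0.001, "wy": -0.0033, "wz": -0.001},
    {"x": 0, "y": 0, "z": 0, "wx": 0.001, "wy": -0.0033, "wz": -0.001},
    {"x": -0.03, "y": 0, "z": 0, "wx": 0.001, "wy": -0.0033, "wz": -0.001},
    {"x": -0.05, "y": 0, "z": 0, "wx": 0.001, "wy": -0.0033, "wz": -0.001},
    {"x": -0.07, "y": 0, "z": 0, "wx": 0.001, "wy": -0.0033, "wz": -0.001},
    {"x": -0.09, "y": 0, "z": 0, "wx": 0.001, "wy": -0.0033, "wz": -0.001},
    {"x": -0.09, "y": 0, "z": 0, "wx": 0.001, "wy": -0.0033, "wz": -0.001}
  ]
}}

```text
t: 27.63
eef_pos: [0.5245, -0.2442, -0.0035]
tool_rot: [-0.006, -0.13, 0.991, 0.001]
contact_force: [-12.8, -4.5, -0.0]
gripper_width: 0.406
```

```bash
python3 s.py; python3 -c "
from h import *
print(monitor.get_obs()['torque'])"
```

```text
t 27.63 pos [ 0.5245 -0.2442 -0.0035] azim tool x -165.03463403352592 tilt [0.0115 0.004 ] q [ 0.2809  0.585   0.059   1.9251 -0.049   0.6446  2.2016] F [-12.817   -4.4823  -0.045 ] w 0.405709427136267
[-8.98124265e-01  2.84116136e+00  1.82591384e-03]
```

```bash
cat > asc.py <<'E'
from h import *
import sys
def tri(a,b):
    o1,d1=ray('scene',a);o2,d2=ray('side',b)
    s=np.linalg.lstsq(np.column_stack([d1,-d2]),o2-o1,rcond=None)[0]
    return (o1+s[0]*d1+o2+s[1]*d2)/2,np.linalg.norm(o1+s[0]*d1-o2-s[1]*d2)
def asc(im,x0,x1,y0,y1):
    h=cv2.cvtColor(im,cv2.COLOR_RGB2HSV).astype(int)
    for y in range(y0,y1):
        l=''
        for x in range(x0,x1):
            H,S,V=h[y,x]; l+= '#' if V<60 else ('o' if S<70 and V<140 else 'O' if S<70 else ('b' if V<125 else 'B' if V<150 and S>130 else '.'))
        print(y,l)
if __name__=='__main__':
    a=shot('side',sys.argv[1]+'side');
    L={}
    for c in('side','scene'):
        if c=='scene': shot(c,sys.argv[1]+'scene')
        for n in('lip','posts','tally_center'):
            r=finder.place_of(c,n); L[c,n]=[x for x in r if abs(x['location'][0]-(370 if c=='side' else 255))<50][:1]
    for n in('lip','posts','tally_center'):
        if L['side',n] and L['scene',n]: print(n,tri(L['scene',n][0]['location'],L['side',n][0]['location']),L['side',n],L['scene',n])
        else: print(n,L['side',n],L['scene',n])
    asc(a,325,425,275,355)
E
python3 asc.py blk
```

```text
lip [] [{'location': [249.3, 278.3], 'confidence': 0.73}]
posts (array([ 0.60067952, -0.22585982,  0.03006391]), np.float64(0.008001186133477122)) [{'location': [388.9, 318.0], 'confidence': 0.82}] [{'location': [266.7, 293.1], 'confidence': 0.73}]
tally_center (array([ 0.54309214, -0.24004961,  0.03637656]), np.float64(0.004623000635151143)) [{'location': [365.3, 332.1], 'confidence': 0.76}] [{'location': [241.8, 284.5], 'confidence': 0.59}]
275 ..............b######ooooooooo###################ooooooo####ob......................................
276 .............bb#######oooooooooooooo#######oooooooooooo#####ob......................................
277 .............b#########oooooooooooooooooooooooooooooo#######bb......................................
278 ...........Ooo###########ooooooooooooooooooooooooooo########b.......................................
279 ..........oooo#############ooooooooooooooooooooooo##########b.......................................
280 ........booooo################oooooooooooooooooo############b.......................................
281 ......booooooo#####
[... 7046 characters left out ...]
....bbbooooooboooooooooooooooo...........................bbbb.........
349 .....................................boooooooooooooooooooo..............................bbbb........
350 ......................................boooooooOOooooooooo................................bb.........
351 .......................................boooooOOOOoooooo..................................b..........
352 .......................................bboooooOOOooooo..............................................
353 ........................................bboooooooooo................................................
354 ..........................................boooooooo.................................................
```

```bash
python3 - <<'E'
from h import *
from asc import asc
np.set_printoptions(precision=1,suppress=True)
a=np.radians(15.05);u=np.array([np.cos(a),np.sin(a),0]);v=np.array([-u[1],u[0],0]);P=np.array([.5926,-.2266,0])
H=lambda x,y,z:P+u*x+v*y+[0,0,z]
for n,p in {'lip L rest':(-.04,.01,.043),'lip R rest':(-.04,-.01,.043),'lip L up':(-.041,.01,.057),'lip R up':(-.041,-.01,.057),'bend R':(-.016,-.01,.036),'body low front R corner z.07':(-.032,-.04,.07),'z.10':(-.032,-.04,.10),'post R top':(.006,-.023,.046),'tally fr R':(-.020,-.018,.036),'tally back R':(-.082,-.018,.036),'plate corner R front':(-.064,-.032,.006),'cheek axle':(.051,0,.036)}.items(): print(n,proj('side',H(*p)))
asc(cv2.imread('pics/side0.png')[:,:,::-1].copy(),340,425,290,355)
E
```

```text
lip L rest [[366.6 324.5]]
lip R rest [[374.2 331.2]]
lip L up [[366.5 319.6]]
lip R up [[374.2 326.4]]
bend R [[383.6 327.2]]
body low front R corner z.07 [[390.4 329.4]]
z.10 [[391.8 317.8]]
post R top [[397.8 322. ]]
tally fr R [[385.1 331. ]]
tally back R [[359.5 348.6]]
plate corner R front [[371.7 358.9]]
cheek axle [[405.3 306.7]]
290 ............................................bbb...........bbb.....................bb.
291 .............................................bb............bbb.....................bb
292 ..............................................bb............bbbbb..................bb
293 ..............................................bbb...........boooo.................bbb
294 ...............................................bb...........ooooob................bbb
295 ................................................bb........ooooooo.......b..........bb
296 ................................................bbb......ooooooob..................bb
297 .................................................bbb...ooooooooobb..................b
298 ....................................
[... 4389 characters left out ...]
.....boooooobbboooooooooooooooo.........................bbbbb.........
348 .....................booooooooooooooooooooooo..........................bbbb..........
349 ......................boooooooooooooooooooo.............................bb...........
350 .......................boooooooooooooooooo...............................bb..........
351 ........................booooooOOooooooo..................................bb.........
352 .........................boooooOOoooooo...................................bb.........
353 ..........................boooooooooo................................................
354 ...........................boooooooo.................................................
```

```bash
python3 - <<'E'
from h import *
np.set_printoptions(precision=1,suppress=True)
a=np.radians(15.05);u=np.array([np.cos(a),np.sin(a),0]);v=np.array([-u[1],u[0],0]);P=np.array([.5926,-.2266,0])
H=lambda x,y,z:P+u*x+v*y+[0,0,z]
for c in('wrist','side','scene'):
    shot(c,'blk2'+c)
    for n in('weightarm','tally_center'): print(c,n,[(np.round(r['bbox']),round(r['confidence'],2)) for r in finder.find_in(c,n)[:2]])
    print(c,'lip',[(r['location'],round(r['confidence'],2)) for r in finder.place_of(c,'lip')[:2]])
for z in(.043,.05,.057,.065,.075): print(z,[proj('wrist',H(-.04,0,z))[0],proj('side',H(-.04,0,z))[0],proj('scene',H(-.04,0,z))[0]])
print('tally edges at z .037: front',proj('wrist',H(-.02,0,.037)),'back',proj('wrist',H(-.082,0,.037)))
im=cv2.imread('pics/blk2wrist.png')[:,:,::-1].copy()
from asc import asc
asc(np.ascontiguousarray(im[290:440:2,200:440:2]),0,120,0,75)
E
```

```text
wrist weightarm [(array([298., 405.,  45.,  24.]), 0.84)]
wrist tally_center [(array([280., 287.,  80., 122.]), 0.69)]
wrist lip [([323.7, 402.6], 0.7)]
side weightarm [(array([384., 301.,  24.,  16.]), 0.75)]
side tally_center [(array([350., 328.,   9.,  19.]), 0.6)]
side lip []
scene weightarm [(array([247., 273.,  44.,  22.]), 0.73)]
scene tally_center [(array([234., 278.,  23.,  18.]), 0.79)]
scene lip [([249.5, 281.0], 0.85), ([337.1, 195.1], 0.44)]
0.043 [array([321.6, 384.8]), array([370.3, 327.8]), array([247. , 282.2])]
0.05 [array([321.9, 395.8]), array([370.5, 325.3]), array([246.8, 279.7])]
0.057 [array([322.1, 407.6]), array([370.7, 322.7]), array([246.5, 277.2])]
0.065 [array([322.5, 422.5]), array([370.9, 319.7]), array([246.3, 274.3])]
0.075 [array([322.9, 443.3]), array([371.2, 316. ]), array([245.9, 270.7])]
tally edges at z .037: front [[321.3 410.1]] back [[321.7 294.1]]
0 .................................bbb.bbb#bbb#bb#####b#b###b####################b........................................
1 ................................bbbbbbbbb#b###b#bb##b################b#
[... 8393 characters left out ...]
#################oOOOo##################################################b....b##
70 bbbb.b##########################################################################################################b.....o#
71 bbbbbb###########################################################################################################......#
72 bbbbbb###########################################################################################################.......
73 ..bb.b###########################################################################################################.......
74 .....b###########################################################################################################.......
```

{"name": "jog_arm", "arguments": {
  "plan": [
    {"x": 0, "y": 0.006, "z": 0.002, "wx": 0, "wy": 0, "wz": 0},
    {"x": 0, "y": 0.006, "z": 0.002, "wx": 0, "wy": 0, "wz": 0},
    {"x": 0, "y": 0.006, "z": 0.002, "wx": 0, "wy": 0, "wz": 0}
  ]
}}

```text
t: 28.88
eef_pos: [0.5237, -0.2435, -0.0038]
tool_rot: [-0.006, -0.13, 0.992, 0.001]
contact_force: [-4.6, -2.9, 0.3]
gripper_width: 0.402
```

```bash
python3 s.py
```

```text
t 28.88 pos [ 0.5237 -0.2435 -0.0038] azim tool x -165.06987637698467 tilt [0.0119 0.0037] q [ 0.2797  0.5844  0.0593  1.9274 -0.0486  0.6431  2.1998] F [-4.5558 -2.8625  0.2762] w 0.4021673960569911
```

{"name": "jog_arm", "arguments": {
  "plan": [
    {"x": 0, "y": 0, "z": 0, "wx": 0, "wy": 0, "wz": 0},
    {"x": 0, "y": 0, "z": 0, "wx": 0, "wy": 0, "wz": 0},
    {"x": 0, "y": 0, "z": 0, "wx": 0, "wy": 0, "wz": 0},
    {"x": 0, "y": 0, "z": -0.01, "wx": 0, "wy": -0.0035, "wz": 0},
    {"x": 0.03, "y": 0, "z": -0.02, "wx": 0.001, "wy": -0.0035, "wz": 0},
    {"x": 0.08, "y": 0, "z": -0.025, "wx": 0.001, "wy": -0.0035, "wz": 0},
    {"x": 0.14, "y": 0, "z": -0.025, "wx": 0.001, "wy": -0.0035, "wz": 0},
    {"x": 0.18, "y": 0, "z": -0.025, "wx": 0.001, "wy": -0.0035, "wz": 0},
    {"x": 0.18, "y": 0, "z": -0.025, "wx": 0.001, "wy": -0.0035, "wz": 0}
  ],
  "hand": 0.15
}}

```text
t: 29.63
eef_pos: [0.4856, -0.254, 0.0015]
tool_rot: [-0.002, -0.128, 0.992, 0.0]
contact_force: [0.5, -0.0, -0.9]
gripper_width: 0.573
```

```bash
python3 s.py; cat > meas.py <<'E'
from h import *
from asc import asc
import sys
np.set_printoptions(precision=4,suppress=True)
im=shot('wrist',sys.argv[1])
o=monitor.get_obs();q=o['tool_rot'];R_=R.from_quat([q[1],q[2],q[3],q[0]])
for n in('tally_center','weightarm','pile2_center'): print(n,[(np.round(r['bbox']),round(r['confidence'],2)) for r in finder.find_in('wrist',n)[:2]])
a=np.radians(15.05);u=np.array([np.cos(a),np.sin(a),0]);P=np.array([.5926,-.2266,0])
print('tool in holder x',u@(o['eef_pos']-P))
asc(np.ascontiguousarray(im[230:430:3,230:410:2]),0,90,0,66)
E
python3 meas.py rel1
```

```text
t 29.63 pos [ 0.4856 -0.254   0.0015] azim tool x -165.2373027678299 tilt [0.0033 0.0011] q [ 0.3233  0.5377  0.0561  2.0033 -0.0487  0.6051  2.2401] F [ 0.4916 -0.0143 -0.9316] w 0.5732308160229751
tally_center [(array([284., 355.,  74.,  72.]), 0.9)]
weightarm []
pile2_center []
tool in holder x -0.10877298268188403
0 ..........................................................................................
1 ............................................................................b..bb.........
2 ................................................................................b.........
3 ..........................................................................................
4 ..........................................................................................
5 ..........................................................................................
6 ..........................................................................................
7 ..........................................................................................
8 ..................................
[... 4713 characters left out ...]
bbbbbbbbbbbbbbbooooooooo.......###########
59 ##########.........oooooooobbbbbbbbbbbbbbbbbbbbbbbbbbbbbbbbbbbooooooooo........###########
60 ##########.........oooooooobbbbbbbbbbbbbbbbbbbbbbbbbbbbbbbbbbbooooooooob......b###########
61 ##########b........oooooooobbbbbbbbbbbbbbbbbbbbbbbbbbbbbbbbbbbooooooooo.......############
62 ###########........oooooooobbbbbbbbbbbbb#bbbbbbbb##b#b#bbbbbbbooooooooo.......############
63 ###########........oooooooobbbbbbbbbbbbb#bbbbbbbbbbb#bbbb##bbbooooooooo......b############
64 ###########b.bbbbbboooooooobbbbbbbbbbbbbbb#b#bbbb#bbb###b##bbb########obbbb..#############
65 ############.######################bbbbbb#bbbbbbb##bb######################b.#############
```

```bash
python3 - <<'E'
from h import *
np.set_printoptions(precision=4,suppress=True)
im=cv2.imread('pics/rel1.png');h=cv2.cvtColor(im,cv2.COLOR_BGR2HSV)
print('col320 V/S',[(r,int(h[r,318:323,2].mean()),int(h[r,318:323,1].mean())) for r in range(348,374,2)])
print('col275',[(r,int(h[r,274:278,2].mean()),int(h[r,274:278,1].mean())) for r in range(348,374,2)])
for r in (372,390,404): print(r,'S',h[r,258:290,1].tolist(),h[r,350:382,1].tolist())
o=monitor.get_obs();q=o['tool_rot'];R_=R.from_quat([q[1],q[2],q[3],q[0]])
a=np.radians(15.05);u=np.array([np.cos(a),np.sin(a),0]);v=np.array([-u[1],u[0],0]);P=np.array([.5926,-.2266,0])
for n,px,z in[('plate front',(320.5,356),0),('plate front',(320.5,357),.006),('rear top',(318.5,365),.036),('rear top if on bench..',(318.5,365),.026),('rear bot?',(318.5,357),.026),('rear bot',(318.5,357),.016)]:
    w=at_z('wrist',px,z);print(n,z,'tool',R_.inv().apply(w-o['eef_pos']),'holder',u@(w-P),v@(w-P))
E
```

```text
col320 V/S [(348, 132, 118), (350, 133, 118), (352, 132, 117), (354, 53, 90), (356, 54, 129), (358, 52, 133), (360, 50, 119), (362, 51, 138), (364, 52, 147), (366, 78, 136), (368, 92, 161), (370, 93, 155), (372, 94, 151)]
col275 [(348, 115, 114), (350, 115, 115), (352, 114, 115), (354, 59, 39), (356, 59, 34), (358, 67, 14), (360, 108, 17), (362, 112, 21), (364, 105, 14), (366, 116, 2), (368, 141, 4), (370, 142, 4), (372, 140, 3)]
372 S [123, 118, 119, 120, 117, 122, 115, 48, 20, 21, 18, 21, 15, 4, 7, 4, 0, 5, 2, 7, 4, 10, 16, 40, 142, 159, 147, 150, 148, 144, 152, 156] [150, 149, 164, 159, 151, 103, 7, 18, 12, 22, 13, 6, 4, 5, 7, 5, 9, 5, 8, 7, 19, 23, 17, 24, 23, 102, 117, 117, 117, 111, 115, 112]
390 S [120, 115, 119, 121, 120, 118, 120, 117, 61, 17, 19, 25, 25, 21, 19, 19, 23, 21, 14, 21, 19, 28, 19, 16, 51, 140, 152, 150, 149, 161, 161, 148] [149, 143, 151, 144, 175, 39, 19, 16, 21, 26, 23, 26, 22, 22, 26, 26, 28, 24, 24, 28, 26, 28, 25, 40, 115, 120, 118, 120, 118, 123, 118, 119]
404 S [120, 120, 120, 119, 118, 120, 122, 120, 117, 60, 21, 19, 19, 24, 23, 23, 25, 21, 14, 23, 21, 26, 21, 21, 11, 85, 162, 150, 152, 148, 153, 162] [132, 150, 163, 149, 87, 14, 23, 26, 24, 24, 28, 24, 24, 28, 35, 28, 25, 24, 23, 30, 28, 27, 59, 112, 115, 117, 116, 112, 113, 115, 115, 114]
plate front 0 tool [-0.0498 -0.0005  0.0018] holder -0.056612483049394896 0.0009348921084097357
plate front 0.006 tool [-0.0461 -0.0006 -0.0042] holder -0.06030092136119411 0.0008761501583222659
rear top 0.036 tool [-0.0287 -0.0018 -0.0342] holder -0.07770356970986256 -0.00037167471142025496
rear top if on bench.. 0.026 tool [-0.0363 -0.0018 -0.0242] holder -0.07006212015003496 -0.00033743551006214234
rear bot? 0.026 tool [-0.0314 -0.0018 -0.0242] holder -0.07495280925830336 -0.0003362846629503466
rear bot 0.016 tool [-0.0388 -0.0018 -0.0142] holder -0.06762817188204519 -0.0003019709112828013
```

{"name": "jog_arm", "arguments": {
  "plan": [
    {"x": 0, "y": -0.007, "z": 0.011, "wx": 0, "wy": -0.001, "wz": -0.001},
    {"x": 0, "y": -0.007, "z": 0.011, "wx": 0, "wy": -0.001, "wz": -0.001},
    {"x": 0, "y": -0.007, "z": 0.011, "wx": 0, "wy": -0.001, "wz": -0.001},
    {"x": 0, "y": -0.007, "z": 0.011, "wx": 0, "wy": -0.001, "wz": -0.001},
    {"x": -0.03, "y": -0.007, "z": 0.011, "wx": 0, "wy": -0.001, "wz": -0.001},
    {"x": -0.06, "y": -0.007, "z": 0.011, "wx": 0, "wy": -0.001, "wz": -0.001},
    {"x": -0.08, "y": -0.007, "z": 0.011, "wx": 0, "wy": -0.001, "wz": -0.001},
    {"x": -0.1, "y": -0.007, "z": 0.011, "wx": 0, "wy": -0.001, "wz": -0.001},
    {"x": -0.12, "y": -0.007, "z": 0.011, "wx": 0, "wy": -0.001, "wz": -0.001},
    {"x": -0.12, "y": -0.007, "z": 0.011, "wx": 0, "wy": -0.001, "wz": -0.001}
  ],
  "hand": -1
}}

```text
t: 30.67
eef_pos: [0.513, -0.2478, -0.0007]
tool_rot: [0.001, -0.132, 0.991, 0.0]
contact_force: [-0.8, -0.2, 2.5]
gripper_width: 0.0
```

```bash
python3 s.py; python3 meas.py push1 | head -40
```

```text
t 30.67 pos [ 0.513  -0.2478 -0.0007] azim tool x -164.8773169513733 tilt [-0.002   0.0007] q [ 0.3005  0.5649  0.0531  1.9559 -0.0517  0.6209  2.2221] F [-0.7802 -0.1758  2.4584] w 3.895385688890336e-06
tally_center [(array([283., 306.,  76., 120.]), 0.88)]
weightarm []
pile2_center []
tool in holder x -0.08193935354481047
0 ..........................................................................................
1 ..........................................................................................
2 ..........................................................................................
3 ..........................................................................................
4 ..........................................................................................
5 ..........................................................................................
6 ..........................................................................................
7 ..........................................................................................
8 ............................
[... 1899 characters left out ...]
ooooo############o#oo#oo#oo...............
29 .................ooooooooob########ooooooo####ooooooo########bbbbbooooooooo...............
30 .................ooooooooob########ooooooo####ooooooo#########bbbboooooooooo..............
31 .................ooooooooob########ooooooo#####oooooo#########bbbbooooooooo...............
32 .................ooooooooo#########ooooooo#####oooooo#########bbbboooOOoooo...............
33 .................ooooooOOo#########ooooooo#####oooooo##########bbooooOOOOoo...............
34 .................ooooOoooo#########ooooooo#####ooooooo#########bbooooOOOooo...............
35 .................ooooooooo#########ooooooo#####ooooooo#########bboooooooooo...............
```

{"name": "jog_arm", "arguments": {
  "plan": [
    {"x": 0, "y": 0, "z": -0.03, "wx": 0, "wy": 0, "wz": 0},
    {"x": 0, "y": 0, "z": -0.08, "wx": 0, "wy": 0, "wz": 0},
    {"x": 0.05, "y": 0, "z": -0.1, "wx": 0, "wy": 0, "wz": 0},
    {"x": 0.1, "y": 0, "z": -0.1, "wx": 0, "wy": -0.03, "wz": 0},
    {"x": 0.15, "y": 0, "z": -0.1, "wx": 0, "wy": -0.06, "wz": 0},
    {"x": 0.16, "y": 0, "z": -0.1, "wx": 0, "wy": -0.1, "wz": 0},
    {"x": 0.16, "y": 0, "z": -0.1, "wx": 0, "wy": -0.139, "wz": 0},
    {"x": 0.16, "y": 0, "z": -0.1, "wx": 0, "wy": -0.139, "wz": 0},
    {"x": 0.16, "y": 0, "z": -0.1, "wx": 0, "wy": -0.139, "wz": 0}
  ]
}}

```text
t: 31.62
eef_pos: [0.4795, -0.2579, 0.0196]
tool_rot: [0.217, -0.127, 0.968, 0.028]
contact_force: [-1.0, -0.5, -0.6]
gripper_width: 0.001
```

```bash
cat > tl.py <<'E'
from h import *
import sys
np.set_printoptions(precision=4,suppress=True)
o=monitor.get_obs();q=o['tool_rot'];r=R.from_quat([q[1],q[2],q[3],q[0]]);m=r.as_matrix()
a=np.radians(15.05);u=np.array([np.cos(a),np.sin(a),0]);v=np.array([-u[1],u[0],0]);P=np.array([.5926,-.2266,0])
z=m[:,2]; corner=o['eef_pos']-.037*z-.011*m[:,0]
f=lambda p:(u@(p-P),v@(p-P),p[2])
print('t',round(o['t'],2),'TCP hold',np.array(f(o['eef_pos'])),'corner',np.array(f(corner)),'zaxis fwd/side/down',u@z,v@z,z[2],'x side',v@m[:,0],'q',o['q'],'F fwd/side/z',u@o['contact_force'],v@o['contact_force'],o['contact_force'][2])
# move corner to given holder coordinates x,y,z
for s in sys.argv[1:]:
    x,y,zz=map(float,s.split(',')); d=P+u*x+v*y+[0,0,zz]-corner; print(s,r.inv().apply(d)/.2)
E
python3 tl.py -.083,-0.0003,.045 -.083,-0.0003,.031; python3 meas.py tilt1 | head -60
```

```text
t 31.62 TCP hold [-0.1173 -0.0008  0.0196] corner [-0.1232 -0.0008  0.0578] zaxis fwd/side/down 0.4269271259550052 -0.0015588176616338906 -0.9042846892496288 x side 0.00206363054828701 q [ 1.0313  0.5034 -0.5221  2.2157 -0.4406  0.204   2.8516] F fwd/side/z -1.0542598223498894 -0.1850380821780529 -0.5959763629113122
-.083,-0.0003,.045 [-0.1544  0.003   0.1435]
-.083,-0.0003,.031 [-0.1245  0.0031  0.2068]
tally_center []
weightarm [(array([311., 393.,  14.,  36.]), 0.91)]
pile2_center []
tool in holder x -0.11856225626569232
0 ..........................................................................................
1 ..........................................................................................
2 ..........................................................................................
3 ..........................................................................................
4 ..........................................................................................
5 ..........................................................................................
6 ..........
[... 3983 characters left out ...]
##########################################
49 ##########################################################################################
50 ##########################################################################################
51 ##########################################################################################
52 ##########################################################################################
53 ##########################################################################################
54 ##########################################################################################
55 ##########################################################################################
```

{"name": "jog_arm", "arguments": {
  "plan": [
    {"x": -0.04, "y": 0.003, "z": 0.07, "wx": 0, "wy": 0.014, "wz": 0},
    {"x": -0.08, "y": 0.003, "z": 0.14, "wx": 0, "wy": 0.014, "wz": 0},
    {"x": -0.08, "y": 0.003, "z": 0.14, "wx": 0, "wy": 0.014, "wz": 0},
    {"x": -0.08, "y": 0.003, "z": 0.14, "wx": 0, "wy": 0.014, "wz": 0}
  ]
}}

```text
t: 32.15
eef_pos: [0.5093, -0.2479, 0.002]
tool_rot: [0.195, -0.131, 0.972, 0.026]
contact_force: [0.8, -0.0, 0.5]
gripper_width: 0.002
```

```bash
python3 tl.py -.085,-0.0003,.0315
```

```text
t 32.15 TCP hold [-0.086  0.001  0.002] corner [-0.0901  0.0011  0.0403] zaxis fwd/side/down 0.38535768641184986 0.0006148862695634777 -0.9227670753977852 x side -0.004899026235479581 q [ 0.8386  0.5303 -0.3892  2.1677 -0.4142  0.2109  2.7587] F fwd/side/z 0.8154159234854125 -0.22735619671011928 0.5201163586147534
-.085,-0.0003,.0315 [-0.0065 -0.0069  0.0507]
```

{"name": "jog_arm", "arguments": {
  "plan": [
    {"x": 0.007, "y": -0.007, "z": 0.025, "wx": 0, "wy": 0, "wz": 0},
    {"x": 0.007, "y": -0.007, "z": 0.045, "wx": 0, "wy": 0, "wz": 0},
    {"x": 0.007, "y": -0.007, "z": 0.045, "wx": 0, "wy": 0, "wz": 0}
  ]
}}

```text
t: 32.4
eef_pos: [0.5114, -0.2485, -0.0075]
tool_rot: [0.194, -0.131, 0.972, 0.026]
contact_force: [-1.1, -0.1, -0.5]
gripper_width: 0.003
```

```bash
python3 tl.py -.072,-0.0003,.0315 -.062,-0.0003,.0315;  python3 meas.py tilt2 | head -40
```

```text
t 32.4 TCP hold [-0.0841 -0.0001 -0.0075] corner [-0.0882 -0.0001  0.0309] zaxis fwd/side/down 0.38473429097894324 0.0011550143914979827 -0.9230266471162603 x side -0.004816784305064548 q [ 0.8358  0.5517 -0.3882  2.1645 -0.4189  0.1939  2.7685] F fwd/side/z -1.129026047890654 0.15097988033520587 -0.5159702594086297
-.072,-0.0003,.0315 [-0.076  -0.0016  0.0286]
-.062,-0.0003,.0315 [-0.1221 -0.0018  0.0478]
tally_center [(array([316., 336.,  42.,  76.]), 0.83)]
weightarm [(array([311., 414.,  11.,  16.]), 0.6), (array([264., 316., 115., 112.]), 0.52)]
pile2_center []
tool in holder x -0.08432550318482361
0 ..........................................................................................
1 ..........................................................................................
2 ..........................................................................................
3 ..........................................................................................
4 ..........................................................................................
5 ......................
[... 2184 characters left out ...]
ooooo########.b.bbbbbbbbbbb...............
29 ..................ooooooooo#########oooooo####ooooooo#########ooooooooooooo...............
30 .................booooooooo########ooooooo#####oooooo#########ooooooooooooo...............
31 .................oooooooooo########ooooooo#####oooooo#########ooooooooooooo...............
32 ..................ooooooooo########ooooooo#####oooooo#########ooooooooooooo...............
33 ..................oooooooo#########ooooooo#####oooooo#########ooooooooooooO...............
34 ..................oooooooo#########ooooooo#####ooooooo#########oooooOOOOoo................
35 ..................oooooooo#########ooooooo#####ooooooo#########oooooOoOooo................
```

{"name": "jog_arm", "arguments": {
  "plan": [
    {"x": -0.02, "y": -0.001, "z": 0.006, "wx": 0, "wy": 0.01, "wz": 0},
    {"x": -0.04, "y": -0.001, "z": 0.013, "wx": 0, "wy": 0.014, "wz": 0},
    {"x": -0.06, "y": -0.001, "z": 0.02, "wx": 0, "wy": 0.014, "wz": 0},
    {"x": -0.08, "y": -0.001, "z": 0.027, "wx": 0, "wy": 0.014, "wz": 0},
    {"x": -0.08, "y": -0.001, "z": 0.027, "wx": 0, "wy": 0.014, "wz": 0}
  ]
}}

```text
t: 33.02
eef_pos: [0.5275, -0.2449, -0.0058]
tool_rot: [0.173, -0.131, 0.976, 0.023]
contact_force: [-0.7, 0.1, -0.9]
gripper_width: 0.002
```

```bash
python3 tl.py -.065,-0.0003,.0315 -.055,-0.0003,.0315; python3 meas.py tilt3 | head -3
```

```text
t 33.02 TCP hold [-0.0676 -0.0008 -0.0058] corner [-0.07   -0.0008  0.0327] zaxis fwd/side/down 0.34386535074049085 0.00011741592520407573 -0.9390189597519423 x side -0.0038920849969683036 q [ 0.6929  0.5418 -0.2715  2.1238 -0.3969  0.2487  2.6879] F fwd/side/z -0.6544825938363389 0.2933949406228553 -0.9092237950202524
-.065,-0.0003,.0315 [-0.0214  0.0023  0.0144]
-.055,-0.0003,.0315 [-0.0683  0.0021  0.0316]
tally_center [(array([312., 330.,  54.,  94.]), 0.64)]
weightarm []
pile2_center [(array([356., 323.,   3.,   7.]), 0.6)]
```

{"name": "jog_arm", "arguments": {
  "plan": [
    {"x": -0.015, "y": 0.002, "z": 0.01, "wx": 0, "wy": 0, "wz": 0},
    {"x": -0.03, "y": 0.002, "z": 0.018, "wx": 0, "wy": 0, "wz": 0},
    {"x": -0.045, "y": 0.002, "z": 0.025, "wx": 0, "wy": 0, "wz": 0},
    {"x": -0.06, "y": 0.002, "z": 0.03, "wx": 0, "wy": 0, "wz": 0},
    {"x": -0.06, "y": 0.002, "z": 0.03, "wx": 0, "wy": 0, "wz": 0}
  ]
}}

```text
t: 33.63
eef_pos: [0.5415, -0.2405, -0.0069]
tool_rot: [0.174, -0.131, 0.976, 0.023]
contact_force: [-0.4, -0.5, -0.2]
gripper_width: -0.003
```

```bash
python3 tl.py -.055,-0.0003,.0315 -.045,-0.0003,.0315; python3 asc.py push3
```

```text
t 33.63 TCP hold [-0.0529 -0.0001 -0.0069] corner [-0.0554 -0.0001  0.0316] zaxis fwd/side/down 0.3452757524686757 0.00034623602942937537 -0.9385012173022482 x side -0.005060583542250169 q [ 0.6605  0.552  -0.2577  2.1044 -0.3963  0.2511  2.6686] F fwd/side/z -0.535158564841457 -0.4031807563842593 -0.19725905160489593
-.055,-0.0003,.0315 [-0.0015 -0.001   0.0013]
-.045,-0.0003,.0315 [-0.0484 -0.0012  0.0185]
lip (array([ 0.57524508, -0.21602533,  0.09215541]), np.float64(0.009553883254476177)) [{'location': [376.1, 295.0], 'confidence': 0.53}] [{'location': [258.3, 264.5], 'confidence': 0.79}]
posts [] [{'location': [267.7, 291.1], 'confidence': 0.96}]
tally_center (array([ 0.56295207, -0.2393661 ,  0.06201476]), np.float64(0.009756428377633224)) [{'location': [375.3, 317.5], 'confidence': 0.64}] [{'location': [247.8, 279.4], 'confidence': 0.48}]
275 oooooooooooooooooooooooooooooo......................................................................
276 ooooooooooooooooooooooooooooooo.....................................................................
277 ooooooooooooooooooooooooooo
[... 7458 characters left out ...]
......booooooboooooooooooooooo..............................b.....bbbb
349 .....................................boooooooooooooooooooo................................bb.....bbb
350 ......................................boooOooOOOOoooooooo.................................bb......bb
351 .......................................boooooOOOOoooooo...................................bbb......b
352 ........................................booooOOOOooooo.....................................b.b......
353 .........................................boooooooooo.......................................bb.......
354 ..........................................boooooooo.........................................bb......
```

{"name": "jog_arm", "arguments": {
  "plan": [
    {"x": 0.04, "y": 0, "z": -0.015, "wx": 0, "wy": 0, "wz": 0},
    {"x": 0.08, "y": 0, "z": -0.03, "wx": 0, "wy": 0, "wz": 0},
    {"x": 0.13, "y": 0, "z": -0.05, "wx": 0, "wy": 0, "wz": 0},
    {"x": 0.18, "y": 0, "z": -0.09, "wx": 0, "wy": 0, "wz": 0},
    {"x": 0.2, "y": 0, "z": -0.14, "wx": 0, "wy": 0.05, "wz": 0},
    {"x": 0.2, "y": 0, "z": -0.2, "wx": 0, "wy": 0.1, "wz": 0},
    {"x": 0.2, "y": 0, "z": -0.2, "wx": 0, "wy": 0.112, "wz": 0},
    {"x": 0.2, "y": 0, "z": -0.2, "wx": 0, "wy": 0.112, "wz": 0},
    {"x": 0.2, "y": 0, "z": -0.2, "wx": 0, "wy": 0.112, "wz": 0}
  ],
  "hand": 0.3
}}

```text
t: 34.78
eef_pos: [0.4966, -0.2514, 0.0182]
tool_rot: [0.001, -0.137, 0.991, -0.002]
contact_force: [0.7, 1.0, 0.1]
gripper_width: 0.652
```

```bash
python3 tl.py; python3 asc.py fall | sed -n '1,3p;15,80p' | cut -c1-95;python3 meas.py fallw
```

```text
t 34.78 TCP hold [-0.0992  0.0009  0.0182] corner [-0.0882  0.0012  0.0552] zaxis fwd/side/down 0.0008056761626075539 -0.004159361491254368 -0.9999910252586802 x side -0.012181189515641178 q [ 0.2307  0.5219  0.1585  1.9882 -0.1277  0.6377  2.3166] F fwd/side/z 0.9186753006772892 0.827590198926216 0.08607553272784249
lip [] [{'location': [248.5, 279.0], 'confidence': 0.77}]
posts (array([ 0.60047743, -0.22088945,  0.02979783]), np.float64(0.01056941614948847)) [{'loca
tally_center (array([ 0.58176206, -0.23566681,  0.15176683]), np.float64(0.1729978588974083)) [
286 #############################################b.............................................
287 ############################################ob.............................................
288 ############################################bb.............................................
289 ############################################b..............................................
290 ###########################################ob..............................................
291 ###########################################b...
[... 11459 characters left out ...]
bbbbb#bbb#bbbbboooooooo............#######
59 ######................oooooooobbbbbbbbbbbbbbbbbbbbbb#b#b#bbbbbboooooooo...........b#######
60 ######b...............oooooooobbbbbbbbbbbbbbbbbbbbbbbbb#b##bbbooooooooo...........########
61 #######................oooooooobbbbbbbbbb#bbbbbbbbb#bb#bb#bbbboooooooo...........b########
62 #######b...............oooooooobbbbbbbbb####bbbb#b#bbb##b#bbbboooooooob..........#########
63 ########...............oooooooobbbbbbbbb###bbbbBbbbbbb###bbbbboooooooo..........b#########
64 ########.....bbbbbbbbbboooooooobbbbbbbb###bbb###bb#bbb##bbbbbb#o#ooooobbbbb.....##########
65 #########bbbb######################bbbb###bb####bbb#b######################b....##########
```

```bash
cat > rr.py <<'E'
from h import *
np.set_printoptions(precision=4,suppress=True)
im=shot('wrist','rr');h=cv2.cvtColor(im,cv2.COLOR_RGB2HSV)
print([(r,int(h[r,305:335,2].mean())) for r in range(324,356,2)])
o=monitor.get_obs();q=o['tool_rot'];r=R.from_quat([q[1],q[2],q[3],q[0]])
a=np.radians(15.05);u=np.array([np.cos(a),np.sin(a),0]);v=np.array([-u[1],u[0],0]);P=np.array([.5926,-.2266,0])
for row,z in((334,0),(343,.036),(344,.036),(345,.036)):
    w=at_z('wrist',(323,row),z);print(row,z,'holder(mine)',u@(w-P),v@(w-P))
S=h[:,:,1]
for row in(356,370,390,410): 
    l=S[row,255:305].astype(int);rt=S[row,345:395].astype(int)
    print(row,'plate',255+np.argmin(np.diff(l)),'tally',255+np.argmax(np.diff(l)),'|',345+np.argmin(np.diff(rt)),345+np.argmax(np.diff(rt)))
E
python3 rr.py; python3 s.py
```

```text
[(324, 129), (326, 131), (328, 132), (330, 88), (332, 55), (334, 55), (336, 55), (338, 55), (340, 71), (342, 93), (344, 92), (346, 92), (348, 91), (350, 92), (352, 91), (354, 91)]
334 0 holder(mine) -0.06186955359624449 0.0005193329945126172
343 0.036 holder(mine) -0.0797005673548633 -0.00013767934734445
344 0.036 holder(mine) -0.07909606377159525 -0.0001322910857445951
345 0.036 holder(mine) -0.07849012802509267 -0.00012688715803908096
356 plate 270 tally 287 | 355 373
370 plate 271 tally 288 | 355 372
390 plate 272 tally 288 | 354 371
410 plate 273 tally 289 | 352 369
t 35.43 pos [ 0.4903 -0.2549  0.0166] azim tool x -164.78577256571052 tilt [ 0.0003 -0.001 ] q [ 0.2425  0.5208  0.1574  1.9957 -0.1304  0.6341  2.3209] F [-0.1841  0.5591  0.8228] w 0.6515387356905488
```

{"name": "jog_arm", "arguments": {
  "plan": [
    {"x": 0, "y": 0.003, "z": -0.05, "wx": 0, "wy": -0.03, "wz": 0.001},
    {"x": 0, "y": 0.003, "z": -0.07, "wx": 0, "wy": -0.07, "wz": 0.001},
    {"x": -0.06, "y": 0.003, "z": -0.07, "wx": 0, "wy": -0.11, "wz": 0.001},
    {"x": -0.12, "y": 0.003, "z": -0.07, "wx": 0, "wy": -0.111, "wz": 0.001},
    {"x": -0.18, "y": 0.003, "z": -0.07, "wx": 0, "wy": -0.111, "wz": 0.001},
    {"x": -0.24, "y": 0.003, "z": -0.07, "wx": 0, "wy": -0.111, "wz": 0.001},
    {"x": -0.25, "y": 0.003, "z": -0.07, "wx": 0, "wy": -0.111, "wz": 0.001},
    {"x": -0.25, "y": 0.003, "z": -0.07, "wx": 0, "wy": -0.111, "wz": 0.001},
    {"x": -0.25, "y": 0.003, "z": -0.07, "wx": 0, "wy": -0.111, "wz": 0.001}
  ]
}}

```text
t: 36.18
eef_pos: [0.538, -0.2411, 0.0304]
tool_rot: [0.172, -0.129, 0.976, 0.022]
contact_force: [-0.1, -0.1, 0.6]
gripper_width: 0.65
```

```bash
sed -i 's/corner=.*/corner=o["eef_pos"]-.039*z/' tl.py; python3 tl.py -.069,0,.031 -.069,0,.045
```

```text
t 36.18 TCP hold [-0.0565  0.0002  0.0304] corner [-0.0698  0.0002  0.0671] zaxis fwd/side/down 0.34091636656748736 -0.00028024940596903247 -0.9400935870788043 x side -0.0004250055182839496 q [ 0.5941  0.4727 -0.1723  2.1019 -0.455   0.339   2.6973] F fwd/side/z -0.09406521833770604 -0.05159853628164972 0.602331658095605
-.069,0,.031 [ 0.0579 -0.001   0.171 ]
-.069,0,.045 [ 0.034  -0.001   0.1052]
```

{"name": "jog_arm", "arguments": {
  "plan": [
    {"x": 0.02, "y": -0.001, "z": 0.06, "wx": 0, "wy": 0, "wz": 0},
    {"x": 0.034, "y": -0.001, "z": 0.105, "wx": 0, "wy": 0, "wz": 0},
    {"x": 0.046, "y": -0.001, "z": 0.14, "wx": 0, "wy": 0, "wz": 0},
    {"x": 0.056, "y": -0.001, "z": 0.165, "wx": 0, "wy": 0, "wz": 0},
    {"x": 0.057, "y": -0.001, "z": 0.168, "wx": 0, "wy": 0, "wz": 0},
    {"x": 0.057, "y": -0.001, "z": 0.168, "wx": 0, "wy": 0, "wz": 0}
  ]
}}

```text
t: 36.68
eef_pos: [0.5383, -0.2409, -0.0056]
tool_rot: [0.171, -0.129, 0.976, 0.023]
contact_force: [0.1, 0.4, -0.5]
gripper_width: 0.652
```

{"name": "jog_arm", "arguments": {
  "plan": [
    {"x": 0, "y": 0, "z": 0, "wx": 0, "wy": 0, "wz": 0},
    {"x": 0, "y": 0, "z": 0, "wx": 0, "wy": 0, "wz": 0},
    {"x": 0, "y": 0, "z": 0, "wx": 0, "wy": 0, "wz": 0},
    {"x": 0, "y": 0, "z": 0, "wx": 0, "wy": 0, "wz": 0},
    {"x": 0, "y": 0, "z": 0, "wx": 0, "wy": 0, "wz": 0}
  ],
  "hand": -0.5,
  "grip_force": 40
}}

```text
t: 37.1
eef_pos: [0.5384, -0.2411, -0.0052]
tool_rot: [0.171, -0.129, 0.976, 0.023]
contact_force: [-1.8, -0.3, 4.5]
gripper_width: 0.401
```

```bash
python3 tl.py -.056,0,.032 -.044,0,.032; python3 s.py|tail -c 60
```

```text
t 37.1 TCP hold [-0.0561  0.0001 -0.0052] corner [-0.0694  0.0001  0.0315] zaxis fwd/side/down 0.3405247145555796 0.00018143810816022288 -0.9402355480713617 x side -0.00010266015043725041 q [ 0.623   0.5419 -0.2095  2.1093 -0.473   0.2639  2.7337] F fwd/side/z -1.794318267341457 0.16296864952193424 4.4610934996503255
-.056,0,.032 [-0.0637 -0.0006  0.0205]
-.044,0,.032 [-0.1201 -0.0006  0.0409]
39  2.7337] F [-1.7751 -0.3085  4.4611] w 0.401073701148822
```

{"name": "jog_arm", "arguments": {
  "plan": [
    {"x": -0.015, "y": 0, "z": 0.004, "wx": 0, "wy": 0, "wz": 0},
    {"x": -0.03, "y": 0, "z": 0.009, "wx": 0, "wy": 0, "wz": 0},
    {"x": -0.045, "y": 0, "z": 0.014, "wx": 0, "wy": 0, "wz": 0},
    {"x": -0.06, "y": 0, "z": 0.019, "wx": 0, "wy": 0, "wz": 0},
    {"x": -0.064, "y": 0, "z": 0.02, "wx": 0, "wy": 0, "wz": 0},
    {"x": -0.064, "y": 0, "z": 0.02, "wx": 0, "wy": 0, "wz": 0}
  ]
}}

```text
t: 37.6
eef_pos: [0.5515, -0.2376, -0.0046]
tool_rot: [0.171, -0.129, 0.976, 0.023]
contact_force: [0.0, -0.2, -1.2]
gripper_width: 0.406
```

```bash
python3 tl.py -.048,0,.032 -.042,0,.032
```

```text
t 37.6 TCP hold [-0.0425  0.0001 -0.0046] corner [-0.0558  0.0001  0.0321] zaxis fwd/side/down 0.34062452685773636 -2.8428734081251128e-05 -0.9401994101757085 x side -0.00026691514047533227 q [ 0.5905  0.549  -0.1923  2.0892 -0.4701  0.2718  2.7119] F fwd/side/z -0.05056408487744811 -0.22632047034161937 -1.2494443784971965
-.048,0,.032 [-0.0365 -0.0005  0.0137]
-.042,0,.032 [-0.0647 -0.0005  0.0239]
```

No block with the tilt. Continue to the posts.

{"name": "jog_arm", "arguments": {
  "plan": [
    {"x": -0.012, "y": 0, "z": 0.004, "wx": 0, "wy": 0, "wz": 0},
    {"x": -0.024, "y": 0, "z": 0.009, "wx": 0, "wy": 0, "wz": 0},
    {"x": -0.036, "y": 0, "z": 0.013, "wx": 0, "wy": 0, "wz": 0},
    {"x": -0.036, "y": 0, "z": 0.013, "wx": 0, "wy": 0, "wz": 0}
  ]
}}

```text
t: 37.93
eef_pos: [0.5599, -0.2349, -0.0045]
tool_rot: [0.172, -0.13, 0.976, 0.023]
contact_force: [0.6, 0.1, -1.5]
gripper_width: 0.403
```

{"name": "jog_arm", "arguments": {
  "plan": [
    {"x": -0.008, "y": 0, "z": 0.003, "wx": 0, "wy": 0, "wz": 0},
    {"x": -0.016, "y": 0, "z": 0.006, "wx": 0, "wy": 0, "wz": 0},
    {"x": -0.016, "y": 0, "z": 0.006, "wx": 0, "wy": 0, "wz": 0}
  ]
}}

```text
t: 38.18
eef_pos: [0.5637, -0.2337, -0.0045]
tool_rot: [0.172, -0.13, 0.976, 0.023]
contact_force: [0.7, 0.2, -1.8]
gripper_width: 0.409
```

```bash
python3 tl.py
```

```text
t 38.18 TCP hold [-0.0297  0.0006 -0.0045] corner [-0.0431  0.0006  0.0321] zaxis fwd/side/down 0.3415321021795342 0.0005432023777492967 -0.9398699527658096 x side -0.0017474581650167298 q [ 0.5634  0.5569 -0.1796  2.0707 -0.468   0.2777  2.6942] F fwd/side/z 0.69625293247444 0.056101138039076626 -1.7935258523389541
```

{"name": "jog_arm", "arguments": {
  "plan": [
    {"x": -0.008, "y": 0, "z": 0.003, "wx": 0, "wy": 0, "wz": 0},
    {"x": -0.014, "y": 0, "z": 0.006, "wx": 0, "wy": 0, "wz": 0},
    {"x": -0.014, "y": 0, "z": 0.006, "wx": 0, "wy": 0, "wz": 0}
  ]
}}

```text
t: 38.43
eef_pos: [0.5645, -0.2334, -0.0054]
tool_rot: [0.17, -0.129, 0.977, 0.023]
contact_force: [-6.9, -1.8, 3.1]
gripper_width: 0.407
```

{"name": "jog_arm", "arguments": {
  "plan": [
    {"x": -0.008, "y": 0, "z": 0.003, "wx": 0, "wy": 0, "wz": 0},
    {"x": -0.014, "y": 0, "z": 0.006, "wx": 0, "wy": 0, "wz": 0},
    {"x": -0.014, "y": 0, "z": 0.006, "wx": 0, "wy": 0, "wz": 0}
  ]
}}

```text
t: 38.68
eef_pos: [0.5645, -0.2334, -0.0057]
tool_rot: [0.169, -0.128, 0.977, 0.024]
contact_force: [-12.9, -1.8, 12.6]
gripper_width: 0.409
```

```bash
python3 tl.py; python3 asc.py home | cut -c1-98 | sed -n '1,3p;15,80p'
```

```text
t 38.68 TCP hold [-0.029   0.0007 -0.0057] corner [-0.042   0.0006  0.031 ] zaxis fwd/side/down 0.33570687948804245 0.002411831580737697 -0.9419634144343543 x side 0.0018663032128694579 q [ 0.5514  0.5595 -0.1682  2.0658 -0.4653  0.2849  2.6845] F fwd/side/z -12.944626329078302 1.660312919933073 12.560255747969492
lip (array([ 0.55573149, -0.22498862,  0.05347124]), np.float64(0.0025853042136560907)) [{'locatio
posts (array([ 0.6020208 , -0.21708786,  0.02317741]), np.float64(0.010138997035157861)) [{'locati
tally_center (array([ 0.57457907, -0.22563877,  0.02494385]), np.float64(0.0025124382145625163)) [
286 oooooooooooooooooooooooooooooooooooooo##########ob............................................
287 oooooooooooooooooooooooooooooooooooooo###########ob...........................................
288 ooooooooooooooooooooooooooooooooooooo############ob...........................................
289 ooooooooooooooooooooooooooooooooooo##############ob...........................................
290 oooooooooooooooooooooooooooooooooo################b....................................
[... 5346 characters left out ...]
bb.....
345 .................................boooooobbbbbbbboooooooooooooooo.....................bb.b.....
346 ..................................boooooobbbbbbooooooooooooooo.........................bb.....
347 ...................................boooooobbbbooooooooooooooo.........................bbbbb...
348 ....................................booooooboooooooooooooooo............................bb.b..
349 .....................................boooooooooooooooooooo...............................bbb..
350 ......................................boooooooOOOoooooooo................................bb...
351 .......................................boooooOOOOoooooo..................................b....
```

{"name": "jog_arm", "arguments": {
  "plan": [
    {"x": 0, "y": 0, "z": -0.003, "wx": 0, "wy": 0, "wz": 0},
    {"x": 0, "y": 0, "z": -0.003, "wx": 0, "wy": 0, "wz": 0}
  ]
}}

```text
t: 39.25
eef_pos: [0.5639, -0.2339, -0.005]
tool_rot: [0.169, -0.128, 0.977, 0.023]
contact_force: [-1.2, -0.1, -1.1]
gripper_width: 0.411
```

{"name": "jog_arm", "arguments": {
  "plan": [
    {"x": 0, "y": 0, "z": 0, "wx": 0, "wy": 0, "wz": 0},
    {"x": 0, "y": 0, "z": 0, "wx": 0, "wy": 0, "wz": 0},
    {"x": 0, "y": 0, "z": 0, "wx": 0, "wy": 0, "wz": 0},
    {"x": 0.02, "y": 0, "z": -0.01, "wx": 0, "wy": 0, "wz": 0},
    {"x": 0.08, "y": 0, "z": -0.04, "wx": 0, "wy": 0, "wz": 0},
    {"x": 0.16, "y": 0, "z": -0.08, "wx": 0, "wy": 0, "wz": 0},
    {"x": 0.24, "y": 0, "z": -0.15, "wx": 0, "wy": 0, "wz": 0},
    {"x": 0.28, "y": 0, "z": -0.25, "wx": 0, "wy": 0.04, "wz": 0},
    {"x": 0.3, "y": 0, "z": -0.35, "wx": 0, "wy": 0.08, "wz": 0},
    {"x": 0.3, "y": 0, "z": -0.4, "wx": 0, "wy": 0.11, "wz": 0},
    {"x": 0.3, "y": 0, "z": -0.4, "wx": 0, "wy": 0.11, "wz": 0},
    {"x": 0.3, "y": 0, "z": -0.4, "wx": 0, "wy": 0.11, "wz": 0}
  ],
  "hand": 0.2
}}

```text
t: 40.25
eef_pos: [0.4884, -0.2538, 0.0519]
tool_rot: [-0.0, -0.133, 0.991, -0.0]
contact_force: [0.9, 0.6, -0.4]
gripper_width: 0.6
```

```bash
python3 tl.py; sleep 0; python3 - <<'E'
from h import *
from asc import asc
np.set_printoptions(precision=4,suppress=True)
for _ in range(6): cams.read_camera('wrist')
im=shot('wrist','fin')
a=np.radians(15.05);u=np.array([np.cos(a),np.sin(a),0]);v=np.array([-u[1],u[0],0]);P=np.array([.5926,-.2266,0])
for n in('tally_center','pile2_center','weightarm'): print(n,[(np.round(r['bbox']),round(r['confidence'],2)) for r in finder.find_in('wrist',n)[:2]])
H=lambda x,y,z:P+u*x+v*y+[0,0,z]
for n,p in {'plate f L':(-.064,.032,.006),'plate f R':(-.064,-.032,.006),'rear top L home':(-.056,.018,.036),'rear top R':(-.056,-.018,.036),'lip up':(-.041,0,.057),'post L':(.006,.018,.046),'front top':(.006,0,.036)}.items(): print(n,proj('wrist',H(*p))[0])
asc(np.ascontiguousarray(im[260:440:3,230:410:2]),0,90,0,60)
E
```

```text
t 40.25 TCP hold [-0.1077  0.0008  0.0519] corner [-0.1077  0.0008  0.0909] zaxis fwd/side/down -0.0006853460444885151 -0.000638237107625148 -0.999999561477001 x side -0.004538741884236197 q [ 0.1968  0.4649  0.2136  1.9871 -0.1459  0.7042  2.3378] F fwd/side/z 1.057224347130366 0.3431319282952869 -0.4405022335489212
tally_center [(array([270., 318.,  95., 113.]), 0.67), (array([290., 348.,  57.,  74.]), 0.62)]
pile2_center [(array([297., 336.,  52.,  57.]), 0.85)]
weightarm [(array([305., 407.,  32.,  22.]), 0.81), (array([296., 331.,  51.,  10.]), 0.57)]
plate f L [366.23   319.0912]
plate f R [274.8647 319.4727]
rear top L home [349.6718 354.8106]
rear top R [292.5388 355.0734]
lip up [321.5426 397.7192]
post L [348.173  441.5353]
front top [321.0027 429.9695]
0 ..........................................................................................
1 ..........................................................................................
2 ..........................................................................................
3 .............................................
[... 4603 characters left out ...]
OOOOOobbbb###ooooo.............###########
53 ##########bbbbbbbbbbbbbbbooooo##bbbbbboOOOOOOOOOOOOOOobbbb###ooooo............############
54 ##########bbbbbbbbbbbbbbb#######bbbbbboOOOOOOOOOOOOOOb##bb####o#oobbbbbbbbb...############
55 ###########bb######################bb#oOOOOOOOOOOOOOo######################b.b############
56 ###########bb#############################ooooo#############################.#############
57 ############################################################################b#############
58 ##########################################################################################
59 ##########################################################################################
```

```bash
python3 - <<'E'
from h import *
np.set_printoptions(precision=4,suppress=True)
im=cv2.imread('pics/fin.png')[:,:,::-1].copy();h=cv2.cvtColor(im,cv2.COLOR_RGB2HSV).astype(int);S=h[:,:,1]
a=np.radians(15.05);u=np.array([np.cos(a),np.sin(a),0]);v=np.array([-u[1],u[0],0]);P=np.array([.5926,-.2266,0])
f=lambda px,z:(lambda w:np.array([u@(w-P),v@(w-P)])*1000)(at_z('wrist',px,z))
for r,z in((347,.026),(362,.036),(375,.036),(390,.036),(400,.036)):
    b=np.where(S[r,270:370]>75)[0]+270; b=b[(b>283)&(b<356)]
    l,rr=b[0],b[-1]+1; p=np.where(S[r,255:385]<60)[0]+255
    print(r,'brown',l,rr,f((l,r),z),f((rr,r),z),'mid',(f((l,r),z)+f((rr,r),z))/2,'plate',p[0],p[-1]+1,(f((p[0],r),.006)+f((p[-1]+1,r),.006))/2)
print('V col 320',[(r,int(h[r,312:330,2].mean()),int(S[r,312:330].mean())) for r in range(318,364,2)])
for c in('scene','side'):
    shot(c,'end'+c)
    for n in('disc_center','lid_pull','hat','truck','cup','screwdriver'): print(c,n,[(np.round(x['location']).tolist(),round(x['confidence'],2)) for x in finder.place_of(c,n)[:1]])
E
```

```text
347 brown 294 349 [-55.1008 -17.6705] [-54.9069  18.4543] mid [-55.0039   0.3919] plate 276 365 [-41.1612  -0.0153]
362 brown 290 348 [-50.7662 -19.7513] [-50.5706  17.0924] mid [-50.6684  -1.3295] plate 277 384 [-28.0738   7.3788]
375 brown 291 348 [-40.6933 -19.3998] [-40.4869  17.3688] mid [-40.5901  -1.0155] plate 278 363 [-16.5232  -0.0021]
390 brown 292 347 [-28.6496 -19.0862] [-28.4366  17.0456] mid [-28.5431  -1.0203] plate 279 363 [-2.5888  0.3874]
400 brown 292 346 [-20.3526 -19.3168] [-20.1377  16.6045] mid [-20.2452  -1.3561] plate 279 362 [7.006  0.0131]
V col 320 [(318, 93, 95), (320, 61, 32), (322, 76, 9), (324, 81, 7), (326, 80, 6), (328, 80, 7), (330, 53, 113), (332, 54, 115), (334, 54, 110), (336, 57, 111), (338, 52, 109), (340, 52, 112), (342, 51, 114), (344, 55, 109), (346, 65, 132), (348, 60, 121), (350, 49, 113), (352, 49, 106), (354, 49, 104), (356, 51, 116), (358, 82, 141), (360, 79, 140), (362, 67, 130)]
scene disc_center []
scene lid_pull [([360.0, 251.0], 0.74)]
scene hat [([286.0, 234.0], 0.75)]
scene truck [([230.0, 353.0], 0.66)]
scene cup []
scene screwdriver [([303.0, 193.0], 0.56)]
side disc_center []
side lid_pull [([369.0, 234.0], 0.85)]
side hat [([288.0, 269.0], 0.82)]
side truck [([452.0, 391.0], 0.57)]
side cup []
side screwdriver [([234.0, 229.0], 0.61)]
```

```bash
python3 -c "
from h import *
print(bot.hand_in(), monitor.get_obs()['t'])"
```

```text
the job is handed in; nothing more can be done
the job is handed in; nothing more can be done
```

The oblong tally is in the holder, on top of the pile and under the weighted arm, pushed in until it stopped hard (about 13 N on the wrist). I handed in at roughly 41 s of the 72 s allowed. The lid was slid free and set down flat on the bench, and I never touched the round tally.

**Last checks**
- **Tally position:** it was about 1.3–1.6 mm off the middle of the pile towards -y, with no measurable twist. Its rear end measured -54 mm in the holder's frame against -56 mm when home, which is within the measuring error.
- **Robot:** the gripper was open and clear of everything.
- **Toys:** the hat, truck and screwdriver were within about 3 pixels of where they started.
- **Not confirmed:** the networks did not find the cup or the round tally in the final pictures. I last saw both in place partway through, and the arm did not go near them afterwards.

**What went wrong on the way**
- **Finger length:** the fingertips sit about 35 mm short of the reported TCP. My first try at the lid therefore closed on air, and I corrected for it after that.
- **First insertion:** it stopped hard at about 22 N. The likely cause is the gripper's body meeting the lip, but I could not confirm that.
- **Push from behind:** this tipped the tally nose-up and lifted the arm high. It settled back level when I withdrew. I then gripped it with the tool tilted 20° and it went in smoothly.
- **Pile:** the tally's end sits about 1–2 mm past the pile's end. The pile may have shifted by that much, or it may be measuring error.

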